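# Hang the washed parts basket up to drain with the lifting hook

## Robot

A 6-joint arm with a two-finger parallel gripper is mounted at the origin on the work surface. World frame = base frame: x ahead of the robot, y to its left, z up, the work surface at z = 0. Lengths are in m, angles in rad, forces in N, time in s.
With the tool pointing down it reaches from about 0.375 to 0.9 m from the base axis. Payload 3.1 kg.
Tool frame: the origin (TCP) lies at the very end of the fingers, on their centre line; the grasp point (between the pads) lies 19 mm behind it (robot.grip_depth is the distance from the TCP to the grasp point, in m); z points along the fingers, y is the direction in which the jaws open and shut (so a half turn about z gives the same grasp; the last joint's range is limited). The gripper opens to 87 mm and grips with 3 to 60 N. Pads are 19 mm wide; open, the fingers measure 117 mm over their backs; the gripper's body (75 mm by 190 mm) begins 51 mm behind the grasp point.
Start: joints at [-0.178, 0.527, 1.433, -0, 1.181, -0.178], TCP at [0.625, 0, 0.223] pointing down, gripper open.
Joint ranges: [-3.08, 3.08], [-0.75, 2.2], [0.22, 2.44], [-1.43, 4.57], [0, 2.65], [-2.85, 2.85]. Speed limits (rad/s): [2.79, 2.79, 3.14, 3.14, 3.14, 3.14].

## Interface

Orientations are given as a unit quaternion [x, y, z, w].
In Python, from rig import robot gives the robot as it stands.
- The arm moves only by the tool drive_tool, never from a script. Its argument "series" is a list of rows, each a list of 7 numbers: the shift along the tool's x, y, z in m, then the turn, a rotation vector about the tool's x, y, z in degrees, then the opening, from 0 (shut) to 1 (fully open). A call has 1 to 5 rows; each row shifts and turns the commanded pose from where the row before left it, along the tool's axes as they then stand; what a row does not reach is not made up. A row lasts 1/8 s, in which the tool goes at most 62.5 mm and 10.7 degrees, less where a joint would pass 70% of its speed; a pose out of reach is approached as far as the arm can. A call is refused whole if a number of a shift passes 0.0625 or a number of a turn 10.7, either way. A call with a gripper value outside its range is refused whole. The fingers move at their own pace and stop on an object; "squeeze" is the grip in N (left out, the last holds). Time passes only in rows, so rows that do not move let the fingers close. It gives the time, the measured TCP pose, the force and the opening at its end, in the units of the state.
- robot.get_obs(): the state, without advancing time (a new reading comes with each control period).
- robot.camera(name): name is "scene" or "side" or "wrist"; returns (picture, depth): 420x560x3 uint8, blue, green, red; 420x560 float32, m along the optical axis (not along the pixel's ray), 0 where there is no reading.
- robot.camera_model(name): a dict with "fx", "fy", "cx", "cy" (pixels), "k1" (the pictures are not rectified: a ray, as slopes to the right and down, at radius r is drawn at 1 + k1 r^2 times it, then the intrinsics apply), "R" (3x3) and "t" (3): a world point X has camera coordinates R X + t. Camera axes: x right, y down, z forward; pixel columns grow to the right and rows downward; lengths in m; the calibration is good to about 2 mm. A picture is of the moment at which its call begins: read the wrist's pose just before it. camera_model takes no time and is no camera call; for the wrist camera it gives the pose at the moment of the call.
- robot.hand_in(): hands the job in, once; it reports no verdict.
The state is a dict: "time": time; "q": joint angles; "joint_velocities": joint speeds; "joint_torque": joint torques, N m; "position": TCP position; "tool_rot": TCP orientation; "ft_force": force on the tool from outside, world axes, zero at the start; "moment": the same for the moment, N m; "grip_width": finger opening in m.
Only numpy, scipy, OpenCV 4.12 (cv2) and the standard library are available. Lean on these libraries where they do the work, as an engineer would, in place of code of your own. Each camera call takes 0.05 s, during which the arm holds its last target. There are 200 camera calls.

## Task

The wash is done and the tank is drained: take the lifting hook out of its cup, pick up the parts basket with it by the bail, lift it out of the ultrasonic cleaner and hang it by the bail on both hooks of the drain rack without spilling a part. The parts are clean, so do not touch the basket with the gripper. Then stand the lifting hook back in its cup, shut the cleaner's lid fully, and leave the other things on the bench where they are.

Things in the scene. Friction and masses are not known exactly. Their poses are not given: they have to be found in the camera images.
- lift_hook: Lifting hook, 180 mm tall, 0.13 kg, standing in the cup. Origin: lowest point of its hook, on the handle's axis, 10 mm above the table at the start; z up. Black handle 26 (x) x 14 (y) mm, z 95 to 180; round steel guard 66 mm across, z 90 to 95; below it a 20 mm wide steel strap ends in an upturned hook whose tip points to its own +x: at the start away from the robot, within 0.5 rad of world +x.
- hook_seat (a point): Where the bail bar's centre line settles in the lifting hook: on the handle's axis, 8.5 mm above the hook's lowest point. The hook's shank is at x = -13 mm, its tip at x = +13 mm (outsides at -15 and +15, 22 mm clear between); the tip's top is 17.5 mm above this point. The bottom is a shallow V that centres the bar.
- hook_grip (a point): Where to grip the lifting hook's handle, across its 14 mm thickness (its y): on its axis, 140 mm above the hook's lowest point, 45 mm above the guard, 40 mm below the handle's top. A small thumb rest at the handle's top stands out on the side opposite to the hook's tip.
- hook_cup: Upright round steel cup fixed to the table, 60 mm outside, 52 mm inside, 100 mm tall, on a foot 84 mm across. Origin: centre of its underside on the table. The hook end of the lifting hook stands in it with about 6 mm to spare all round; the guard rests on the rim.
- basket: Steel wire basket 76 (its x) x 140 (its y) mm, 38 mm deep, 0.22 kg, on the floor of the cleaner's tank, y along the tank. Rigid upright wire bail along its length: wire 6 mm, level straight top bar 100 mm long along y, centre line 100 mm above the underside (62 mm above the rim); legs spread to 133 mm at the rim. Origin: centre of its underside. Holds three collars.
- basket_bar (a point): Middle of the centre line of the bail's top bar, 100 mm above the basket's underside. The bar runs along the basket's y.
- collar1: Aluminium ring 24 mm across, 14 mm tall, lying loose in the basket. Origin: centre of its underside.
- collar2: Second ring like collar1, in the basket.
- collar3: Third ring like collar1, in the basket.
- cleaner: White ultrasonic cleaner fixed to the table: case 160 (its x) x 210 (its y) mm, rim 130 mm above the table; steel tank in its middle 105 (x) x 160 (y) mm, floor 65 mm above the table. Origin: centre of its underside; its front (-x, control panel) faces the robot within 0.2 rad. Its lid, hinged along the far (+x) long side, stands open.
- lid_hinge (a point): Middle of the lid's hinge axis, at x = 77, z = 131 mm in the cleaner's frame; the axis runs along the cleaner's y.
- lid (a joint): Opening angle of the lid (rad): 0 shut, 1.57 upright, starts at 1.5 to 1.8. Friction hinge: the lid stays at any angle and must be pushed all the way (2 to 3 N near its front edge). Hollow cover 152 mm from hinge axis to front edge, 206 mm wide, 45 mm thick: open, its flat outside looks to the cleaner's +x, 45 mm beyond the hinge plane; shut, its outside is 176 mm above the table.
- lid_front (a point): Middle of the lid's outer (top) face at its free front edge, 152 mm from the hinge axis along the lid and 45 mm out from the hinge plane; moves with the lid.
- rack: Steel drain rack fixed to the table. Drip tray 150 (its x) x 230 (its y) x 14 mm; origin: centre of the tray's underside. Posts 11 mm thick at x = 55, y = -106 and +106 mm, joined by a cross bar 166 mm above the table. From it two parallel hooks of 8 mm rod at y = -30 and +30 mm point to the rack's -x, towards the robot within 0.2 rad.
- rack_seat (a point): Best resting place of the middle of the bail bar's centre line: midway between the two hooks, at x = 12, y = 0, z = 173 mm in the rack's frame. The hooks run level (top 170 mm above the table) from x = 55 to -20 mm, then turn up to tips at x = -30 mm, top 188 mm above the table; anywhere on the level part is good.
- bottle: Bystander: white bottle, 52 mm across, 115 mm tall, beyond the cup. Origin: centre of its underside.
- screwdriver: Bystander: screwdriver 190 mm long lying beyond the bottle.
- jar: Bystander: amber jar with black cap, 52 mm across, 50 mm tall, far to the right.
- handpiece: Bystander: black handpiece 190 mm long, 44 mm thick, lying at the right.
- parts_bin: Bystander: blue open bin, 150 x 110 x 60 mm, holding small parts, at the left.
- pedal: Bystander: black foot pedal, 120 x 170 x 45 mm, far left.
- wrench: Bystander: steel wrench 170 mm long, lying far right.
There are look-alikes about, which are no part of the job. What is shaped like the hook_cup but green is not meant.

How it is judged:
By the outcome, as a careful person would: the job done as asked, in the order asked, and still so for the second after the job is handed in, with the robot touching nothing.
It also fails if it takes over 72 s, if anything falls off the work surface, if the arm or the gripper's body presses on something with over 40 N, if the wrist force passes 120 N, or if a joint passes its speed limit or range.

## Working session

There is one attempt and no reset: what is moved stays moved. The work goes in short steps, Python scripts to look and compute and a tool call to move; the robot and the scene stay as the last step left them, time stands still between calls to the robot, and variables do not carry over. Pictures are saved under pics/ and viewed, about 8 in all and at most 12, crops included, and the job is handed in when it is done.

Besides the shell and the picture viewer there is one more tool, called after "Emit:" as a command line: name --pt "numbers of a row" for each row, then --argument value for the rest. drive_tool: Moves the arm, as the interface text tells. Its arguments: {"type":"object","properties":{"series":{"type":"array"},"squeeze":{"type":"number"}},"required":["series"]}

```bash
ls; mkdir -p pics; cat > h.py <<'E'
import numpy as np, cv2
from rig import robot
def world(name, d, m, uv):
    K=np.array([[m['fx'],0,m['cx']],[0,m['fy'],m['cy']],[0,0,1]])
    uv=np.array(uv,float).reshape(-1,2)
    n=cv2.undistortPoints(uv.reshape(-1,1,2),K,np.array([m['k1'],0,0,0,0.])).reshape(-1,2)
    z=np.array([d[int(round(v)),int(round(u))] for u,v in uv])
    P=np.c_[n*z[:,None],z]
    R=np.array(m['R']);t=np.array(m['t'])
    return (P-t)@R
def cloud(d,m):
    v,u=np.mgrid[0:420,0:560]
    return world('',d,m,np.c_[u.ravel(),v.ravel()]).reshape(420,560,3)
def proj(m,X):
    K=np.array([[m['fx'],0,m['cx']],[0,m['fy'],m['cy']],[0,0,1]])
    R=np.array(m['R']);t=np.array(m['t'])
    return cv2.projectPoints(np.array(X,float).reshape(-1,1,3),cv2.Rodrigues(R)[0],t,K,np.array([m['k1'],0,0,0,0.]))[0].reshape(-1,2)
E
python3 - <<'E'
from h import *
print(robot.get_obs())
for n in ("scene","side"):
    m=robot.camera_model(n); p,d=robot.camera(n)
    cv2.imwrite(f"pics/{n}0.png",p); np.savez(f"{n}0.npz",p=p,d=d,**m)
    print(n,m)
a=cv2.imread("pics/scene0.png");b=cv2.imread("pics/side0.png")
cv2.imwrite("pics/s0.png",cv2.resize(a,(800,600)));cv2.imwrite("pics/d0.png",cv2.resize(b,(800,600)))
E
```

```text
pics
{'time': 0.0, 'q': array([-1.78512460e-01,  5.28453429e-01,  1.43393383e+00, -3.28267403e-05,
        1.18143367e+00, -1.78497635e-01]), 'joint_velocities': array([ 1.71937429e-04,  1.40102402e-04, -8.70536166e-04,  7.69521980e-05,
        1.61552423e-03, -2.04642640e-05]), 'joint_torque': array([-5.45745443e-04, -4.40045428e+01, -1.76593530e+01,  6.32597599e-02,
        5.83207863e-02, -1.53719384e-04]), 'position': array([6.24236563e-01, 1.49999013e-04, 2.21569468e-01]), 'tool_rot': array([ 7.07107166e-01,  7.07105518e-01, -6.47880660e-04, -9.06523415e-04]), 'ft_force': array([0.65904459, 0.1284878 , 0.5869245 ]), 'moment': array([-0.01169973,  0.02990593, -0.0047297 ]), 'grip_width': 0.08707616445092754}
scene {'fx': 431.2890872128358, 'fy': 431.2890872128358, 'cx': 277.18032228680096, 'cy': 211.67392397187757, 'k1': 0.03857539175898217, 'R': array([[ 0.08989197,  0.99594748, -0.00283827],
       [ 0.72020277, -0.06697174, -0.69052354],
       [-0.68791526,  0.06002839, -0.72330435]]), 't': array([-0.03658835, -0.32732975,  1.80268443])}
side {'fx': 491.4405442011584, 'fy': 491.4405442011584, 'cx': 277.51034192940597, 'cy': 205.24161151718434, 'k1': 0.04772925727125272, 'R': array([[-0.97951439, -0.20056994, -0.01797961],
       [-0.14436256,  0.761645  , -0.63170907],
       [ 0.14039593, -0.61617254, -0.77499702]]), 't': array([0.55821351, 0.17220064, 1.54991254])}
```

View pics/s0.png

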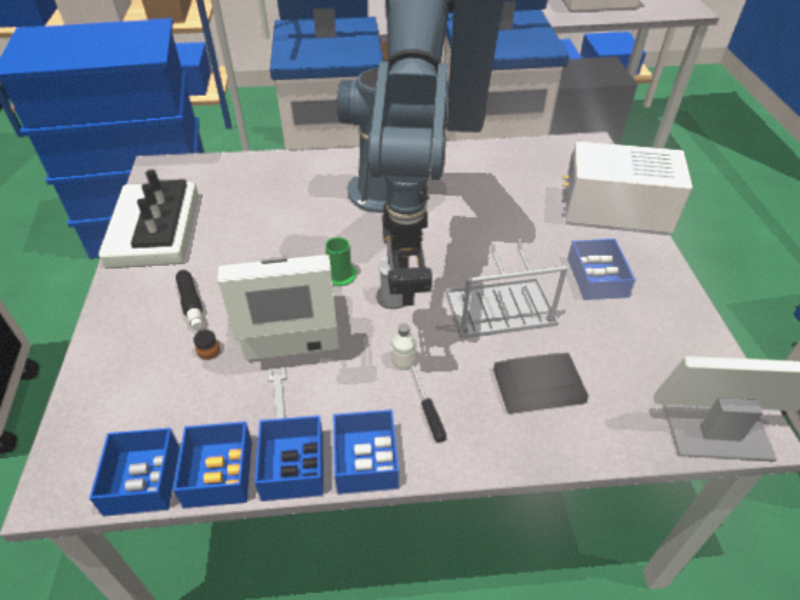

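View pics/d0.png

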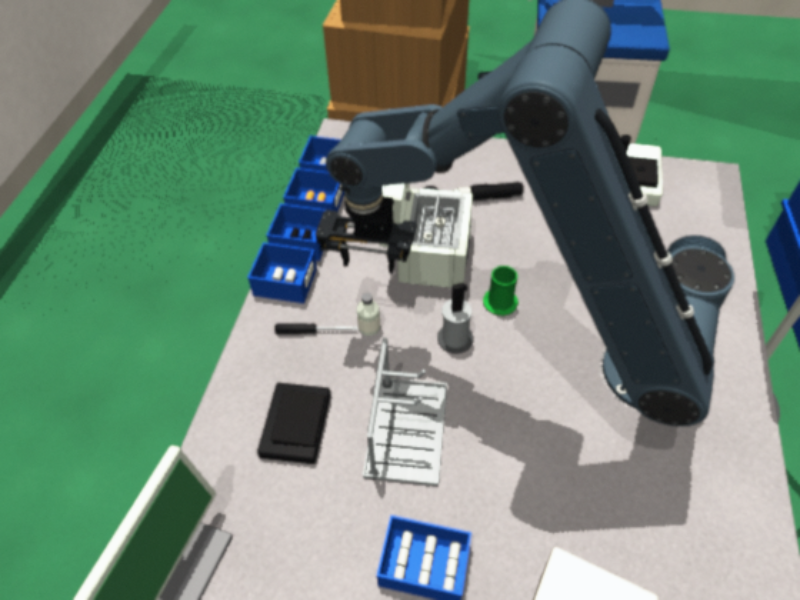

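The scene view shows the cleaner at (285,310) with its lid standing open. The green cup, a look-alike, is at (338,258), the steel cup at (392,290) half under the gripper, and the rack at (505,295). In the side view the basket in the tank is at (435,220). The steel cup with the black handle is at (457,325) and the green cup at (502,288). The steel one holding the hook fits the description, so I'll measure it and confirm with an enlarged crop.

```bash
python3 - <<'E'
from h import *
C={}
for n in("scene","side"):
    f=np.load(n+"0.npz"); m={k:f[k] for k in f.files}; C[n]=cloud(f['d'],m); C[n][f['d']==0]=np.nan
    print(n,world('',f['d'],m,{'side':[(320,208),(320,203),(316,218),(350,189),(305,155),(285,300),(258,218)],'scene':[(195,255),(353,245),(282,245)]}[n]).round(3).tolist())
# height map from both, 2mm px, x 0.35..0.9 (down->up), y -0.35..0.35
p={n:np.load(n+"0.npz")['p'] for n in C}
for n in C:
    X=C[n];H=np.zeros((300,350),np.float32)
    i=((0.95-X[...,0])/.002);j=((0.35-X[...,1])/.002)
    ok=np.isfinite(i)&(i>=0)&(i<299)&(j>=0)&(j<349)&(X[...,2]<.3)
    np.maximum.at(H,(i[ok].astype(int),j[ok].astype(int)),X[ok][:,2].astype(np.float32))
    g=cv2.dilate(H,np.ones((2,2)))
    cv2.imwrite(f"pics/h_{n}.png",cv2.applyColorMap((g/.3*255).clip(0,255).astype(np.uint8),cv2.COLORMAP_TURBO))
a=cv2.imread("pics/h_side.png");b=p['side'][115:345,230:370]
a=cv2.resize(a,(470,403));b=cv2.resize(b,None,fx=2.35,fy=2.35,interpolation=3)
o=np.zeros((560,800,3),np.uint8);o[:403,:470]=a;o[:b.shape[0],470:470+b.shape[1]]=b[:560]
cv2.imwrite("pics/c1.png",o)
E
```

```text
scene [[0.62, -0.279, 0.002], [0.624, 0.225, -0.0], [0.661, -0.008, 0.071]]
side [[0.436, 0.001, 0.161], [0.437, -0.001, 0.182], [0.445, 0.002, 0.111], [0.355, -0.159, 0.085], [0.528, -0.289, 0.084], [0.497, 0.242, 0.004], [0.629, 0.013, 0.08]]
```

View pics/c1.png

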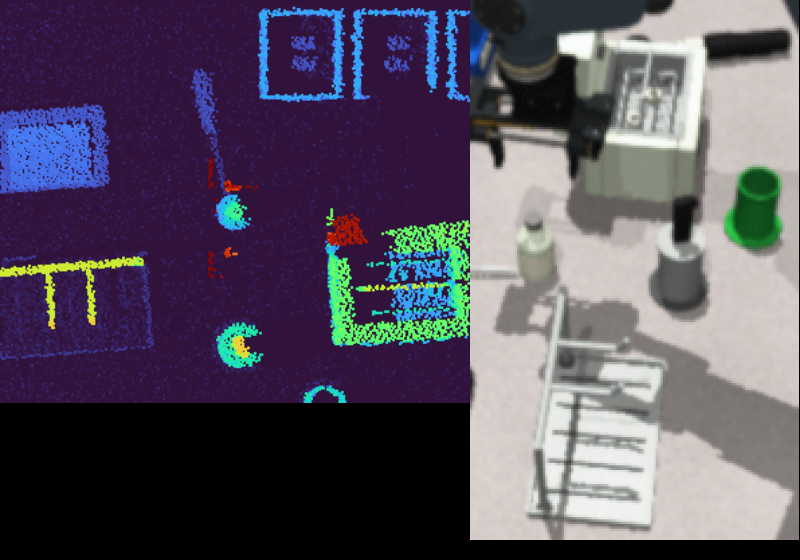

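The left half is a height map: hook in its steel cup at about world (0.44, 0.00), cleaner rim from y≈-0.15 rightwards with the bail bar visible, rack hooks at y≈0.24. The right-hand crop confirms the black handle stands in the steel cup, not the green one. Next I'll fit numbers.

```bash
python3 - <<'E'
from h import *
S={}
for n in("scene","side"):
    f=np.load(n+"0.npz"); m={k:f[k] for k in f.files}; X=cloud(f['d'],m); X[f['d']==0]=np.nan; S[n]=X.reshape(-1,3)
def sel(n,x0,x1,y0,y1,z0,z1):
    X=S[n];k=(X[:,0]>x0)&(X[:,0]<x1)&(X[:,1]>y0)&(X[:,1]<y1)&(X[:,2]>z0)&(X[:,2]<z1);return X[k]
def rect(P):
    r=cv2.minAreaRect(P[:,:2].astype(np.float32)*1000);return np.round(r[0],1),np.round(r[1],1),round(r[2],1),len(P),P[:,2].mean().round(4)
def line(P):
    c=P.mean(0);u,s,v=np.linalg.svd(P-c);a=v[0]*np.sign(v[0][np.argmax(abs(v[0][:2]))]);return c.round(4),a.round(3),len(P),(np.ptp((P-c)@a)).round(3)
for n in S:
    print(n)
    for nm,b in dict(handletop=(.38,.5,-.06,.06,.175,.2),handle=(.38,.5,-.06,.06,.125,.195),guard=(.38,.5,-.06,.06,.098,.112),rim=(.3,.75,-.45,-.1,.124,.136)).items():
        P=sel(n,*b)
        if len(P)>5: print(nm,rect(P),line(P))
    for nm,b in dict(bar=(.43,.62,-.36,-.2,.152,.175),xbar=(.5,.7,.12,.42,.158,.176),tray=(.4,.68,.1,.42,.008,.02)).items():
        P=sel(n,*b)
        if len(P)>5: print(nm,line(P),rect(P))
    P=sel(n,.4,.7,.12,.42,.15,.195)
    # rack hooks
    l=P[P[:,0]<.545]
    if len(l)>5:
        k,lab,cen=cv2.kmeans(l[:,1:2].astype(np.float32),2,None,(3,50,1e-6),5,0)
        for q in(0,1): print('rackhook',line(l[lab[:,0]==q]),l[lab[:,0]==q].min(0).round(3),l[lab[:,0]==q].max(0).round(3))
    P=sel(n,.6,.95,-.45,-.15,.14,.32)
    if len(P)>20: print('lid',P.min(0).round(3),P.max(0).round(3),line(P[P[:,2]>.27]) if (P[:,2]>.27).sum()>5 else '')
    P=sel(n,.6,.8,-.06,.08,.05,.12); 
    if len(P)>5: print('bottle',rect(P))
E
```

```text
scene
handle (array([445.5, -12.4]), array([8.3, 1.8]), 18.2, 6, np.float64(0.1577)) (array([ 0.4461, -0.0117,  0.1577]), array([ 0.155,  0.079, -0.985]), 6, np.float64(0.041))
guard (array([436. , -27.4]), array([49.7, 32.4]), 22.2, 76, np.float64(0.106)) (array([ 0.4359, -0.0298,  0.106 ]), array([ 0.999, -0.035, -0.031]), 76, np.float64(0.056))
rim (array([ 593.6, -200.7]), array([135.4, 281.1]), 46.5, 71, np.float64(0.1327)) (array([ 0.6187, -0.2223,  0.1327]), array([-0.554,  0.832, -0.024]), 71, np.float64(0.274))
xbar (array([0.5489, 0.2448, 0.1697]), array([-0.078,  0.997, -0.001]), 320, np.float64(0.218)) (array([530.3, 243.8]), array([ 62.2, 218.4]), 4.9, 320, np.float64(0.1697))
tray (array([0.5064, 0.2446, 0.0119]), array([-0.13 ,  0.992, -0.002]), 541, np.float64(0.278)) (array([546.1, 263.1]), array([274.2, 275.3]), 1.8, 541, np.float64(0.0119))
rackhook (array([0.5009, 0.2109, 0.1735]), array([ 0.985,  0.068, -0.158]), 56, np.float64(0.078)) [0.468 0.206 0.167] [0.544 0.217 0.188]
rackhook (array([0.5074, 0.2802, 0.172 ]), array([ 0.807,  0.585, -0.078]), 68, np.float6
[... 1302 characters left out ...]
.9, 386, np.float64(0.1687))
tray (array([0.5156, 0.2672, 0.0121]), array([0.258, 0.966, 0.003]), 443, np.float64(0.323)) (array([549.3, 266. ]), array([276.4, 268. ]), 5.6, 443, np.float64(0.0121))
rackhook (array([0.5144, 0.2941, 0.1694]), array([ 0.64 ,  0.766, -0.059]), 133, np.float64(0.121)) [0.463 0.27  0.152] [0.545 0.361 0.19 ]
rackhook (array([0.5046, 0.2157, 0.1704]), array([ 0.983,  0.061, -0.174]), 83, np.float64(0.077)) [0.469 0.21  0.162] [0.543 0.221 0.189]
lid [ 0.6   -0.344  0.14 ] [ 0.63  -0.15   0.288] (array([ 0.6142, -0.168 ,  0.2822]), array([0.224, 0.974, 0.032]), 73, np.float64(0.038))
bottle (array([634.1,   4. ]), array([49. , 43.8]), 13.0, 253, np.float64(0.0824))
```

Emit:
drive_tool --pt "0 -0.04 0 0 0 10.6 1" --pt "0 -0.04 -0.02 0 0 10.6 1" --pt "0 -0.03 -0.02 0 0 10.6 1" --pt "0 -0.03 -0.02 0 0 10.6 1" --pt "0 0 -0.02 0 0 10.6 1"

```text
time: 0.72
position: [0.4894, 0.0353, 0.3027]
tool_rot: [0.949, 0.315, -0.001, -0.001]
ft_force: [0.9, -0.3, -0.4]
grip_width: 0.0871
```

Emit:
drive_tool --pt "0 0 -0.02 0 0 10.6 1" --pt "0 0 0 0 0 10.6 1" --pt "0 0 0 0 0 10.6 1" --pt "0 0 0 0 0 5.2 1" --pt "0 0 0 0 0 0 1"

```text
time: 1.35
position: [0.4919, 0.0341, 0.3222]
tool_rot: [1.0, 0.001, -0.0, -0.0]
ft_force: [-0.6, -0.0, -1.2]
grip_width: 0.0874
```

```bash
python3 - <<'E'
from h import *
m=robot.camera_model("wrist"); p,d=robot.camera("wrist")
np.savez("w1.npz",p=p,d=d,**m); cv2.imwrite("pics/w1.png",p)
X=cloud(d,m);X[d==0]=np.nan
P=X.reshape(-1,3)
b=(abs(P[:,0]-.437)<.06)&(abs(P[:,1]+.004)<.06)
for z0,z1 in((.175,.2),(.183,.2),(.13,.178),(.098,.112)):
    Q=P[b&(P[:,2]>z0)&(P[:,2]<z1)]
    if len(Q)>4: print(z0,len(Q),Q.mean(0).round(4),[np.round(v,1) for v in cv2.minAreaRect(Q[:,:2].astype(np.float32)*1000)])
print(proj(m,[[.437,-.004,.19],[.437,-.004,.1]]))
E
```

```text
0.175 418 [ 0.4369 -0.0092  0.1869] [array([433.4, -10.8]), array([32.4, 13.7]), np.float64(26.7)]
0.183 372 [ 0.436  -0.0096  0.1879] [array([433.6, -10.7]), array([31.5, 13.7]), np.float64(26.7)]
0.13 222 [ 0.4461 -0.0054  0.1559] [array([441.5, -11.1]), array([23.7, 11.8]), np.float64(65.1)]
0.098 1700 [ 0.4399 -0.0082  0.1042] [array([436.8,  -9.1]), array([62.9, 65.4]), np.float64(16.4)]
[[316.20381127 257.83751101]
 [307.80803132 228.89130477]]
```

View pics/w1.png

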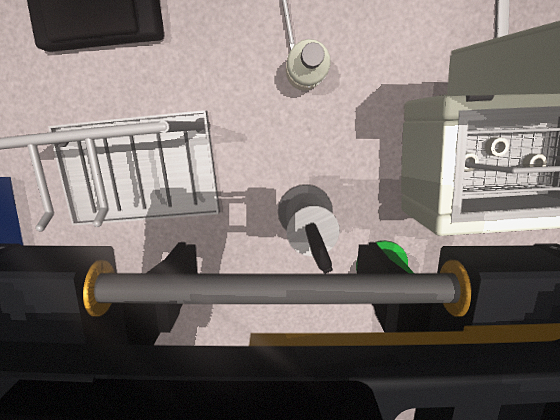

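The wrist view shows the handle at (318,247) over the guard at (313,228) and the thumb rest towards the robot; the rack is at left and the basket with its bail bar at right (520,168). Guard centre (0.4368,-0.0091), handle yaw 26.7°: both fits agree.

Emit:
drive_tool --pt "-0.055 0.043 0 0 0 0 1" --pt "0 0 0.03 0 0 -10 1" --pt "0 0 0.03 0 0 -10 1" --pt "0 0 0.03 0 0 -6.7 1" --pt "0 0 0.0 0 0 0 1"

```text
time: 2.02
position: [0.4411, -0.004, 0.2309]
tool_rot: [0.973, 0.231, -0.003, -0.001]
ft_force: [0.1, -0.5, 0.2]
grip_width: 0.087
```

Emit:
drive_tool --pt "-0.006 0.003 0 0 0 0 1" --pt "0 0 0.04 0 0 0 1" --pt "0 0 0.04 0 0 0 1" --pt "0 0 0.02 0 0 0 1" --pt "0 0 0 0 0 0 1"

```text
time: 2.65
position: [0.439, -0.0101, 0.1325]
tool_rot: [0.973, 0.231, -0.0, -0.0]
ft_force: [0.9, -0.1, 1.0]
grip_width: 0.0867
```

Emit:
drive_tool --pt "0 0 0 0 0 0 0" --pt "0 0 0 0 0 0 0" --pt "0 0 0 0 0 0 0" --pt "0 0 0 0 0 0 0" --pt "0 0 0 0 0 0 0" --squeeze 45

```text
time: 3.28
position: [0.439, -0.0098, 0.1327]
tool_rot: [0.973, 0.231, 0.0, 0.0]
ft_force: [0.0, -0.9, -0.4]
grip_width: 0.0451
```

Emit:
drive_tool --pt "0 0 0 0 0 0 0" --pt "0 0 0 0 0 0 0"

```text
time: 3.52
position: [0.4389, -0.0098, 0.1325]
tool_rot: [0.973, 0.231, -0.0, -0.0]
ft_force: [-0.9, 0.1, 0.8]
grip_width: 0.0249
```

Emit:
drive_tool --pt "0 0 0 0 0 0 0" --pt "0 0 0 0 0 0 0" --pt "0 0 0 0 0 0 0"

```text
time: 3.9
position: [0.4387, -0.0097, 0.1325]
tool_rot: [0.973, 0.231, -0.0, -0.0]
ft_force: [0.3, 0.1, -0.8]
grip_width: 0.0134
```

Emit:
drive_tool --pt "0 0 -0.015 0 0 0 0" --pt "0 0 -0.03 0 0 0 0" --pt "0 0 -0.04 0 0 0 0" --pt "0 0 -0.04 0 0 0 0" --pt "0 0 -0.03 0 0 0 0"

```text
time: 4.53
position: [0.439, -0.0099, 0.2891]
tool_rot: [0.973, 0.231, 0.001, 0.0]
ft_force: [0.7, 0.2, -1.9]
grip_width: 0.0139
```

Emit:
drive_tool --pt "0 0 -0.02 0 0 8 0" --pt "0 0 -0.02 0 0 8 0" --pt "0 0 0 0 0 8 0" --pt "0.01 0.03 0 0 0 0 0" --pt "0.01 0.055 0 0 0 0 0"

```text
time: 5.15
position: [0.4627, -0.0932, 0.3274]
tool_rot: [1.0, 0.025, -0.0, -0.0]
ft_force: [1.8, -0.7, -1.8]
grip_width: 0.0136
```

Emit:
drive_tool --pt "0.01 0.055 0 0 0 0 0" --pt "0.01 0.055 0 0 0 0 0" --pt "0 0.047 0 0 0 0 0" --pt "0 0 0 0 0 0 0" --pt "0 0 0 0 0 0 0"

```text
time: 5.78
position: [0.4896, -0.249, 0.3268]
tool_rot: [1.0, 0.023, -0.001, -0.001]
ft_force: [-0.6, 0.6, -0.9]
grip_width: 0.0134
```

```bash
python3 - <<'E'
from h import *
o=robot.get_obs();print(o['position'],o['tool_rot'],o['q'].round(2))
for n in("wrist","side"):
    m=robot.camera_model(n); p,d=robot.camera(n)
    np.savez(n[0]+"2.npz",p=p,d=d,**m); cv2.imwrite(f"pics/{n[0]}2.png",p)
    X=cloud(d,m);X[d==0]=np.nan;P=X.reshape(-1,3)
    b=(abs(P[:,0]-.524)<.03)&(abs(P[:,1]+.253)<.09)&(P[:,2]>.155)&(P[:,2]<.175)
    Q=P[b]; print(n,len(Q))
    if len(Q)>5:
        print(Q.mean(0).round(4),Q.min(0).round(3),Q.max(0).round(3),cv2.fitLine(Q.astype(np.float32),cv2.DIST_HUBER,0,.01,.01).ravel().round(3))
E
```

```text
[ 0.48964323 -0.24903312  0.32678316] [ 9.99728629e-01  2.32632597e-02 -7.59369804e-04 -9.54985876e-04] [-0.67  0.32  1.48  0.    1.34  0.85]
wrist 638
[ 0.5234 -0.2544  0.1664] [ 0.518 -0.309  0.156] [ 0.528 -0.199  0.169] [-0.05   0.999 -0.002  0.524 -0.263  0.167]
side 45
[ 0.5237 -0.2459  0.1652] [ 0.519 -0.304  0.158] [ 0.529 -0.197  0.171] [-0.045  0.999 -0.018  0.524 -0.246  0.165]
```

View pics/w2.png

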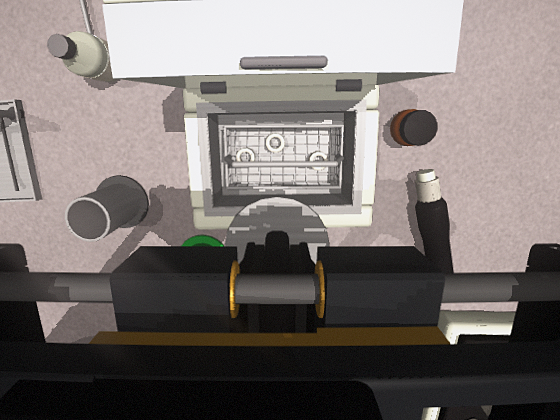

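The wrist view shows the three collars at (245,157), (275,143), (318,158), and the bail bar between the tank's end walls at row ~162. Both cameras put the bar at x=0.524, mid y≈-0.254, z≈0.165, yaw 2.8°. That matches the required height, so I'll lower in front of the bar.

Emit:
drive_tool --pt "0.009 0.006 0.02 0 0 0 0" --pt "0 0 0.03 0 0 0.2 0" --pt "0 0 0.02 0 0 0 0" --pt "0 0 0.004 0 0 0 0" --pt "0 0 0 0 0 0 0"

```text
time: 6.5
position: [0.4999, -0.2547, 0.2541]
tool_rot: [1.0, 0.022, 0.0, 0.0]
ft_force: [0.5, -0.4, -1.1]
grip_width: 0.0136
```

```bash
python3 - <<'E'
from h import *
o=robot.get_obs();print(o['position'],o['tool_rot'],o['ft_force'])
a=[]
for n,(u,v) in dict(side=(300,150),scene=(200,210)).items():
    m=robot.camera_model(n); p,d=robot.camera(n)
    c=proj(m,[.515,-.254,.17])[0].astype(int);print(n,c)
    q=p[max(c[1]-50,0):c[1]+50,c[0]-65:c[0]+65]; a.append(cv2.resize(q,(390,300),interpolation=3))
cv2.imwrite("pics/e3.png",np.hstack(a))
E
```

```text
[ 0.49991112 -0.25465412  0.25411436] [9.99749446e-01 2.23815135e-02 2.66176631e-04 2.06272700e-04] [ 0.50071217 -0.37744877 -1.13174922]
side [307 144]
scene [196 192]
```

View pics/e3.png

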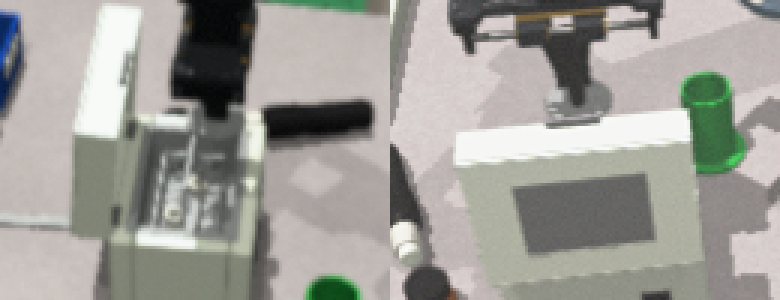

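The side crop shows the strap standing inside the tank in front of the bar. By the numbers the tip's top is 4 mm under the bar. Now under the bar, then up gently.

Emit:
drive_tool --pt "0 0 0.003 0 0 0 0" --pt "0.012 0 0 0 0 0 0" --pt "0.013 0 0 0 0 0 0" --pt "0 0 -0.01 0 0 0 0" --pt "0 0 -0.01 0 0 0 0"

```text
time: 7.22
position: [0.5247, -0.2541, 0.2712]
tool_rot: [1.0, 0.022, -0.0, 0.0]
ft_force: [0.2, -0.1, -1.3]
grip_width: 0.0138
```

Emit:
drive_tool --pt "0 0 -0.004 0 0 0 0" --pt "0 0 -0.004 0 0 0 0" --pt "0 0 -0.004 0 0 0 0" --pt "0 0 -0.006 0 0 0 0" --pt "0 0 0 0 0 0 0"

```text
time: 7.85
position: [0.5247, -0.2543, 0.2889]
tool_rot: [1.0, 0.022, 0.0, 0.0]
ft_force: [-1.2, 0.5, -4.1]
grip_width: 0.0135
```

```bash
python3 - <<'E'
from h import *
o=robot.get_obs();print(o['position'],o['tool_rot'],o['ft_force'],o['moment'])
m=robot.camera_model("wrist"); p,d=robot.camera("wrist"); cv2.imwrite("pics/w4.png",p[60:260,100:460])
X=cloud(d,m);X[d==0]=np.nan;P=X.reshape(-1,3)
b=(abs(P[:,0]-.524)<.03)&(abs(P[:,1]+.253)<.09)&(P[:,2]>.158)&(P[:,2]<.185)
Q=P[b];print(len(Q),Q.mean(0),Q.min(0).round(3),Q.max(0).round(3),cv2.fitLine(Q.astype(np.float32),cv2.DIST_HUBER,0,.01,.01).ravel().round(3))
E
```

```text
[ 0.52469371 -0.25429383  0.2888581 ] [9.99762245e-01 2.18024765e-02 2.38184693e-04 2.22298601e-04] [-1.16410107  0.52070388 -4.10004848] [-0.03880683  0.08192479 -0.02258434]
406 [ 0.52541685 -0.25478356  0.17547237] [ 0.518 -0.313  0.158] [ 0.537 -0.197  0.18 ] [-0.067  0.998 -0.006  0.525 -0.253  0.177]
```

Emit:
drive_tool --pt "0 0 -0.008 0 0 0 0" --pt "0 0 -0.014 0 0 0 0" --pt "0 0 -0.018 0 0 0 0" --pt "0 0 -0.018 0 0 0 0" --pt "0 0 -0.014 0 0 0 0"

```text
time: 8.52
position: [0.5249, -0.2544, 0.3624]
tool_rot: [1.0, 0.022, 0.001, 0.001]
ft_force: [-0.3, 0.6, -4.7]
grip_width: 0.0138
```

Emit:
drive_tool --pt "0 0 -0.008 0 0 0 0" --pt "0 0 -0.004 0 0 0 0" --pt "0 0 0 0 0 0 0"

```text
time: 8.9
position: [0.5244, -0.2541, 0.3724]
tool_rot: [1.0, 0.022, -0.0, -0.0]
ft_force: [-1.2, -0.5, -4.2]
grip_width: 0.0136
```

```bash
python3 - <<'E'
from h import *
o=robot.get_obs();print(o['position'],o['ft_force'],o['grip_width'])
for n in("w1","scene0","side0"):
    f=np.load(n+".npz"); m={k:f[k] for k in f.files}; X=cloud(f['d'],m); X[f['d']==0]=np.nan;P=X.reshape(-1,3)
    print(n)
    for nm,b in dict(xb=(.525,.575,.17,.40,.158,.176),h1=(.485,.53,.2,.232,.16,.178),h2=(.485,.53,.26,.295,.16,.178),t1=(.45,.482,.19,.235,.175,.2),t2=(.45,.482,.25,.3,.175,.2)).items():
        Q=P[(P[:,0]>b[0])&(P[:,0]<b[1])&(P[:,1]>b[2])&(P[:,1]<b[3])&(P[:,2]>b[4])&(P[:,2]<b[5])]
        if len(Q)>5: print(nm,len(Q),Q.mean(0).round(4),Q.min(0).round(3),Q.max(0).round(3),cv2.fitLine(Q.astype(np.float32),cv2.DIST_HUBER,0,.01,.01).ravel()[:3].round(3))
p,d=robot.camera("side");cv2.imwrite("pics/s5.png",cv2.resize(p[60:330,150:450],None,fx=2,fy=2))
E
```

```text
[ 0.52443451 -0.25407031  0.37238327] [-1.16747193 -0.45610275 -4.1733852 ] 0.013636626166488827
w1
xb 1981 [0.55   0.2384 0.1695] [0.525 0.17  0.163] [0.564 0.309 0.173] [-0.112  0.994  0.001]
h1 408 [0.5075 0.2124 0.1682] [0.485 0.207 0.163] [0.53  0.219 0.171] [ 0.996  0.093 -0.006]
h2 406 [0.5082 0.2723 0.168 ] [0.485 0.268 0.163] [0.53  0.279 0.171] [0.997 0.083 0.   ]
t1 129 [0.474  0.2094 0.1823] [0.467 0.206 0.175] [0.48  0.214 0.188] [-0.611  0.027  0.791]
t2 124 [0.4687 0.2691 0.1825] [0.462 0.265 0.175] [0.475 0.274 0.189] [-0.6   -0.025  0.8  ]
scene0
xb 244 [0.5512 0.2626 0.1698] [0.525 0.171 0.158] [0.567 0.354 0.176] [-0.056  0.998 -0.006]
h1 25 [0.5092 0.2115 0.1704] [0.487 0.206 0.167] [0.529 0.217 0.173] [0.995 0.1   0.01 ]
h2 27 [0.5079 0.2713 0.1693] [0.489 0.266 0.164] [0.528 0.276 0.174] [0.996 0.085 0.002]
t1 13 [0.473  0.2086 0.1829] [0.468 0.206 0.176] [0.477 0.212 0.188] [-0.406 -0.073  0.911]
t2 12 [0.4692 0.2686 0.1821] [0.462 0.266 0.176] [0.476 0.272 0.191] [-0.528  0.076  0.846]
side0
xb 298 [0.5491 0.2664 0.1688] [0.525 0.17  0.16 ] [0.564 0.361 0.174] [-0.092  0.996  0.012]
h1 47 [0.5077 0.2161 0.1679] [0.486 0.21  0.162] [0.529 0.221 0.174] [0.995 0.095 0.038]
h2 49 [0.5072 0.2756 0.1679] [0.485 0.27  0.163] [0.528 0.284 0.175] [0.996 0.088 0.022]
t1 13 [0.4736 0.2135 0.1834] [0.469 0.211 0.178] [0.48  0.217 0.189] [-0.561 -0.082  0.824]
t2 14 [0.4686 0.2735 0.1834] [0.463 0.271 0.178] [0.474 0.278 0.19 ] [-0.642 -0.221  0.734]
```

View pics/s5.png

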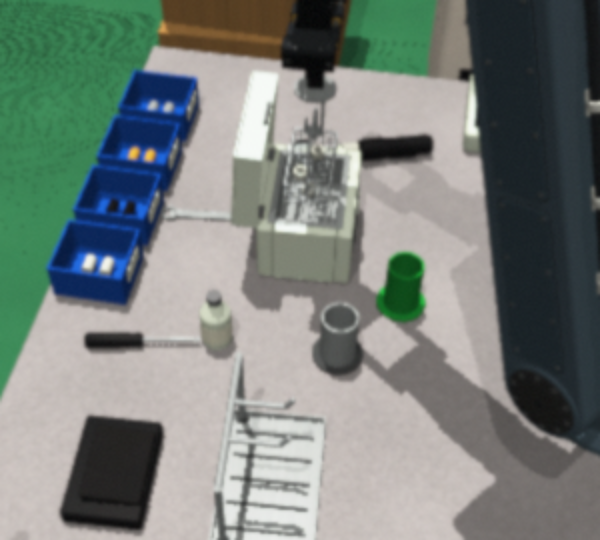

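The side view shows the basket hanging level above the tank with the collars inside, and the cup empty at (340,335). All three cameras agree on the rack seat: about (0.508, 0.243), yaw 5°. I'll carry it slowly over at height (basket underside ~0.158, above cup and bottle).

Emit:
drive_tool --pt "-0.004 -0.006 0 0 0 0 0" --pt "-0.004 -0.012 0 0 0 0 0" --pt "-0.004 -0.02 0 0 0 0 0" --pt "-0.004 -0.025 0 0 0 0 0" --pt "-0.004 -0.03 0 0 0 0 0"

```text
time: 9.57
position: [0.4999, -0.1599, 0.3727]
tool_rot: [1.0, 0.022, 0.0, -0.0]
ft_force: [0.4, 0.1, -4.1]
grip_width: 0.0138
```

Emit:
drive_tool --pt "-0.0045 -0.03 0 0 0 0 0" --pt "-0.0045 -0.03 0 0 0 0 0" --pt "-0.0045 -0.03 0 0 0 0 0" --pt "-0.0045 -0.03 0 0 0 0 0" --pt "-0.0045 -0.03 0 0 0 0 0"

```text
time: 10.2
position: [0.4702, -0.0107, 0.3729]
tool_rot: [1.0, 0.022, 0.0, -0.0]
ft_force: [0.1, 0.1, -4.8]
grip_width: 0.0138
```

Emit:
drive_tool --pt "-0.0045 -0.03 0 0 0 0 0" --pt "-0.0045 -0.03 0 0 0 0 0" --pt "-0.0045 -0.03 0 0 0 0 0" --pt "-0.0045 -0.03 0 0 0 0 0" --pt "-0.0045 -0.03 0 0 0 0 0"

```text
time: 10.82
position: [0.4407, 0.1378, 0.3729]
tool_rot: [1.0, 0.022, 0.0, -0.0]
ft_force: [0.2, 0.4, -3.3]
grip_width: 0.0137
```

Emit:
drive_tool --pt "-0.006 -0.03 0 0 0 -0.5 0" --pt "-0.006 -0.028 0 0 0 -0.5 0" --pt "-0.005 -0.02 0 0 0 -0.5 0" --pt "-0.004 -0.014 0 0 0 -0.5 0" --pt "-0.003 -0.008 0 0 0 -0.5 0"

```text
time: 11.45
position: [0.4095, 0.2292, 0.3726]
tool_rot: [0.999, 0.044, -0.002, 0.008]
ft_force: [-1.7, -11.1, -0.1]
grip_width: 0.0154
```

Emit:
drive_tool --pt "0 0 0 0 0 0 0" --pt "0 0 0 0 0 0 0" --pt "0 0 0 0 0 0 0" --pt "0 0 0 0 0 0 0"

```text
time: 11.95
position: [0.4083, 0.2313, 0.3733]
tool_rot: [0.999, 0.044, -0.004, 0.004]
ft_force: [-4.8, -6.6, 3.6]
grip_width: 0.0141
```

```bash
python3 - <<'E'
from h import *
o=robot.get_obs();print(o['position'],o['tool_rot'],o['ft_force'],o['grip_width'])
t=o['position']
a=[]
for n in("side","scene"):
    m=robot.camera_model(n); p,d=robot.camera(n)
    c=proj(m,[.46,.24,.2])[0].astype(int)
    q=p[c[1]-75:c[1]+75,c[0]-65:c[0]+65]; a.append(cv2.resize(q,(390,450),interpolation=3))
    X=cloud(d,m);X[d==0]=np.nan;P=X.reshape(-1,3)
    b=(abs(P[:,0]-t[0])<.04)&(abs(P[:,1]-t[1])<.06)&(P[:,2]>.245)&(P[:,2]<.268)
    Q=P[b]; print(n,len(Q),Q.mean(0).round(4),Q.min(0).round(3),Q.max(0).round(3))
    if len(Q)>9: print(cv2.fitLine(Q.astype(np.float32),cv2.DIST_HUBER,0,.01,.01).ravel().round(3))
cv2.imwrite("pics/r6.png",np.hstack(a))
E
```

```text
[0.4082988  0.23127404 0.3732743 ] [ 0.99903725  0.04350191 -0.00352779  0.00443983] [-4.84374526 -6.56640548  3.55503926] 0.014100498932639387
side 88 [0.4023 0.2374 0.2586] [0.385 0.219 0.245] [0.417 0.261 0.268]
[ 0.508  0.815 -0.28   0.402  0.237  0.259]
scene 48 [0.4038 0.2324 0.259 ] [0.383 0.216 0.245] [0.42  0.258 0.268]
[ 0.609  0.763 -0.215  0.4    0.231  0.258]
```

View pics/r6.png

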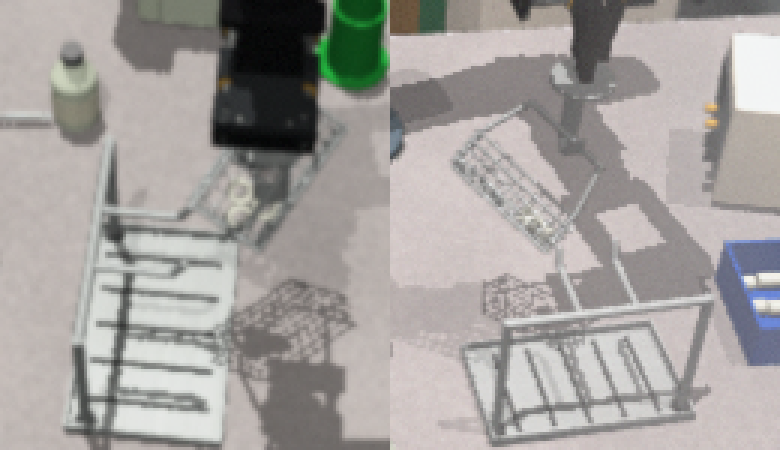

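The basket's corner has caught on the tip of the near rack hook, scene crop (550,250). It has yawed clockwise by ~35° and presses with ~8 N, with the collars still inside (side crop (240,195)). I'll back off gently along the force.

Emit:
drive_tool --pt "-0.002 0.004 0 0 0 0 0" --pt "-0.002 0.004 0 0 0 0 0" --pt "-0.002 0.004 0 0 0 0 0" --pt "0 0 0 0 0 0 0"

```text
time: 12.55
position: [0.4078, 0.2214, 0.3727]
tool_rot: [0.999, 0.044, 0.0, 0.0]
ft_force: [-1.2, -2.9, -2.0]
grip_width: 0.0137
```

```bash
cat > look.py <<'E'
from h import *
import sys
o=robot.get_obs();print(o['position'],o['tool_rot'].round(3),o['ft_force'].round(1),o['moment'].round(2),o['grip_width'])
a=[]
for n in("side","scene"):
    m=robot.camera_model(n); p,d=robot.camera(n)
    np.savez(f"l_{n}.npz",p=p,d=d,**m)
    c=proj(m,[float(v) for v in sys.argv[2:5]])[0].astype(int)
    q=p[max(c[1]-75,0):c[1]+75,max(c[0]-65,0):c[0]+65]; a.append(cv2.resize(q,(390,450),interpolation=3))
cv2.imwrite(sys.argv[1],np.hstack(a))
E
python3 look.py pics/r7.png .43 .22 .2
```

```text
[0.40776395 0.22142152 0.37274117] [0.999 0.044 0.    0.   ] [-1.2 -2.9 -2. ] [-0.63  0.44 -0.15] 0.01367446561790381
```

View pics/r7.png

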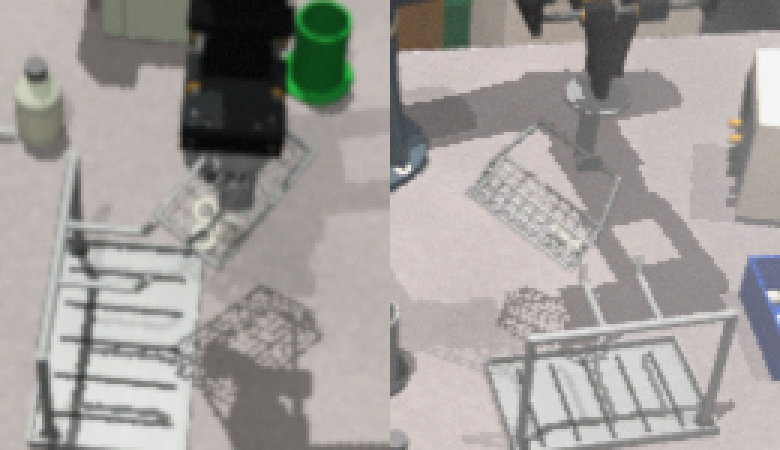

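Emit:
drive_tool --pt "-0.003 0.005 0 0 0 0 0" --pt "-0.003 0.005 0 0 0 0 0" --pt "-0.003 0.007 0 0 0 0 0" --pt "-0.003 0.007 0 0 0 0 0" --pt "0 0 0 0 0 0 0"

```text
time: 13.28
position: [0.3979, 0.1957, 0.3724]
tool_rot: [0.999, 0.043, -0.0, 0.001]
ft_force: [0.1, -1.4, -5.0]
grip_width: 0.0139
```

Emit:
drive_tool --pt "0 0.006 0 0 0 0 0" --pt "0 0.006 0 0 0 0 0" --pt "0 0 0 0 0 0 0" --pt "0 0 0 0 0 0 0"

```text
time: 13.78
position: [0.3991, 0.1849, 0.3726]
tool_rot: [0.999, 0.044, -0.0, -0.0]
ft_force: [0.7, -1.5, -5.6]
grip_width: 0.0137
```

```bash
python3 look.py pics/r8.png .42 .19 .2; python3 - <<'E'
from h import *
o=robot.get_obs();t=o['position']
for n in("side","scene"):
    f=np.load(f"l_{n}.npz"); m={k:f[k] for k in f.files}; X=cloud(f['d'],m);X[f['d']==0]=np.nan;P=X.reshape(-1,3)
    b=(abs(P[:,0]-t[0])<.07)&(abs(P[:,1]-t[1])<.09)&(P[:,2]>.12)&(P[:,2]<.28)
    Q=P[b]
    for z in np.arange(.13,.28,.02):
        q=Q[abs(Q[:,2]-z)<.01]
        if len(q)>5: print(n,z.round(2),len(q),q.min(0)[:2].round(3),q.max(0)[:2].round(3))
E
```

```text
[0.39910869 0.18492815 0.37255412] [ 0.999  0.044 -0.    -0.   ] [ 0.7 -1.5 -5.6] [-0.12  0.    0.01] 0.013650633566485172
side 0.15 96 [0.361 0.114] [0.458 0.191]
side 0.17 387 [0.329 0.104] [0.457 0.261]
side 0.19 261 [0.331 0.106] [0.469 0.273]
side 0.21 80 [0.33  0.121] [0.426 0.257]
side 0.23 16 [0.362 0.124] [0.423 0.236]
side 0.25 54 [0.367 0.158] [0.406 0.229]
side 0.27 82 [0.369 0.16 ] [0.407 0.223]
scene 0.17 327 [0.331 0.095] [0.469 0.267]
scene 0.19 212 [0.329 0.095] [0.469 0.27 ]
scene 0.21 78 [0.334 0.095] [0.459 0.225]
scene 0.23 19 [0.363 0.111] [0.428 0.222]
scene 0.25 27 [0.366 0.117] [0.428 0.219]
scene 0.27 107 [0.372 0.125] [0.424 0.216]
```

View pics/r8.png

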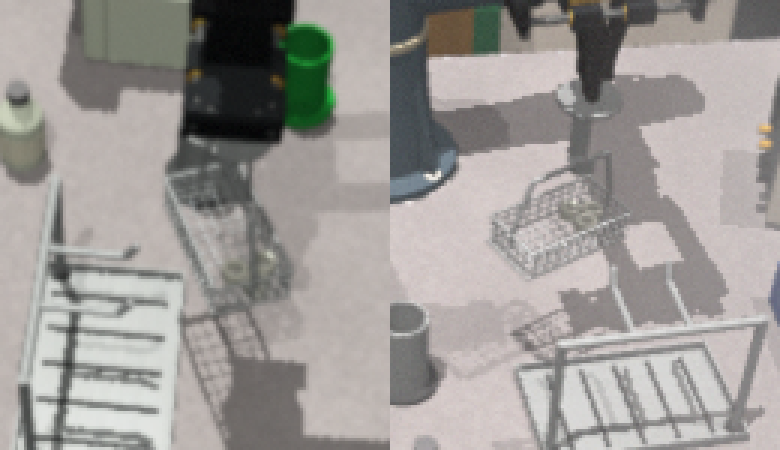

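Both crops show the basket free and hanging roughly level, with the collars inside at (575,210) in the scene crop, but yawed counter-clockwise. I'll let it settle and measure the bar.

Emit:
drive_tool --pt "0 0 -0.01 0 0 0 0" --pt "0 0 -0.01 0 0 0 0" --pt "0 0 0 0 0 0 0" --pt "0 0 0 0 0 0 0" --pt "0 0 0 0 0 0 0"

```text
time: 14.5
position: [0.3988, 0.1844, 0.3922]
tool_rot: [0.999, 0.044, -0.001, 0.0]
ft_force: [-0.0, -1.1, -4.4]
grip_width: 0.0135
```

```bash
cat > bar.py <<'E'
from h import *
from scipy.optimize import least_squares
# fit the basket pose: bar + basket rim outline, all cameras
def run(names=("side","scene"),dump=False):
    o=robot.get_obs();t=o['position'];print('TCP',t.round(4),o['tool_rot'].round(3),o['ft_force'].round(1),'t',round(o['time'],2))
    A=[]
    for n in names:
        m=robot.camera_model(n);p,d=robot.camera(n);X=cloud(d,m);X[d==0]=np.nan;A.append(X.reshape(-1,3))
    P=np.vstack(A);zb=t[2]-.114
    r=np.linalg.norm(P[:,:2]-t[:2],axis=1)
    bar=P[(r>.017)&(r<.07)&(abs(P[:,2]-zb)<.022)]
    body=P[(r<.11)&(P[:,2]>zb-.11)&(P[:,2]<zb-.045)]
    for nm,Q in(('bar',bar),('body',body)):
        if len(Q)<8: print(nm,'few',len(Q));continue
        l=cv2.fitLine(Q.astype(np.float32),cv2.DIST_HUBER,0,.005,.01).ravel();v=l[:3]*np.sign(l[1])
        s=(Q-t)@v
        print(nm,len(Q),'c',Q.mean(0).round(4),'dir',v.round(3),'yaw',np.degrees(np.arctan2(-v[0],v[1])).round(1),'span',s.min().round(3),s.max().round(3))
    print('rect',[np.round(v,1) for v in cv2.minAreaRect(body[:,:2].astype(np.float32)*1000)],'z',np.percentile(body[:,2],[1,99]).round(3))
if __name__=='__main__': run()
E
python3 bar.py
```

```text
TCP [0.3988 0.1844 0.3922] [ 0.999  0.044 -0.001  0.   ] [-0.  -1.1 -4.4] t 14.5
bar 161 c [0.3857 0.1831 0.281 ] dir [-0.233  0.972 -0.031] yaw 13.5 span -0.065 0.05
body 1401 c [0.3843 0.1777 0.1964] dir [-0.406  0.914  0.019] yaw 23.9 span -0.09 0.062
rect [array([419.4, 178.8]), array([183.6, 146.5]), np.float64(19.1)] z [0.171 0.227]
```

Emit:
drive_tool --pt "-0.002 0 -0.008 0 0 3 0" --pt "-0.002 0 -0.008 0 0 3 0" --pt "-0.002 0 -0.008 0 0 3 0" --pt "-0.002 0 -0.006 0 0 3 0" --pt "-0.002 0 0 0 0 3 0"

```text
time: 15.22
position: [0.3891, 0.185, 0.4228]
tool_rot: [0.996, -0.088, 0.0, -0.0]
ft_force: [-0.9, -0.6, -4.7]
grip_width: 0.014
```

Emit:
drive_tool --pt "0 0 0 0 0 2 0" --pt "0 0 0 0 0 1 0" --pt "0 0 0 0 0 0 0" --pt "0 0 0 0 0 0 0" --pt "0 0 0 0 0 0 0"

```text
time: 15.85
position: [0.3891, 0.1849, 0.4225]
tool_rot: [0.994, -0.113, -0.0, 0.0]
ft_force: [-0.7, -1.3, -3.6]
grip_width: 0.0139
```

```bash
python3 - <<'E'
from bar import *
run()
# render reprojected points: top map of body
o=robot.get_obs();t=o['position']
H=np.zeros((300,300,3),np.uint8)
for n in("side","scene","wrist"):
    m=robot.camera_model(n);p,d=robot.camera(n);X=cloud(d,m);X[d==0]=np.nan;P=X.reshape(-1,3);c=p.reshape(-1,3)
    k=(abs(P[:,0]-t[0])<.12)&(abs(P[:,1]-t[1])<.12)&(P[:,2]>t[2]-.23)&(P[:,2]<t[2]-.1)
    i=(150-(P[k,0]-t[0])*1000*1.2).astype(int);j=(150-(P[k,1]-t[1])*1000*1.2).astype(int)
    bar=P[k,2]>t[2]-.14
    H[i,j]=np.where(bar[:,None],(0,255,255),{'side':(255,80,80),'scene':(80,255,80),'wrist':(180,180,180)}[n])
    cv2.imwrite(f"pics/x_{n}.png",p)
a=cv2.imread("pics/x_scene.png");m=robot.camera_model("scene");c=proj(m,t-[0,0,.14])[0].astype(int)
q=cv2.resize(a[c[1]-60:c[1]+60,c[0]-60:c[0]+60],(400,400),interpolation=3)
cv2.imwrite("pics/m9.png",np.hstack([cv2.resize(H,(400,400)),q]))
E
```

```text
TCP [0.3891 0.1849 0.4225] [ 0.994 -0.113 -0.     0.   ] [-0.7 -1.3 -3.6] t 15.85
bar 167 c [0.3774 0.1894 0.3105] dir [ 0.229  0.972 -0.054] yaw -13.3 span -0.062 0.057
body 1421 c [0.3807 0.1835 0.2262] dir [0.242 0.97  0.013] yaw -14.0 span -0.086 0.059
rect [array([379.2, 176. ]), array([145. ,  84.7]), np.float64(74.9)] z [0.206 0.254]
```

View pics/m9.png

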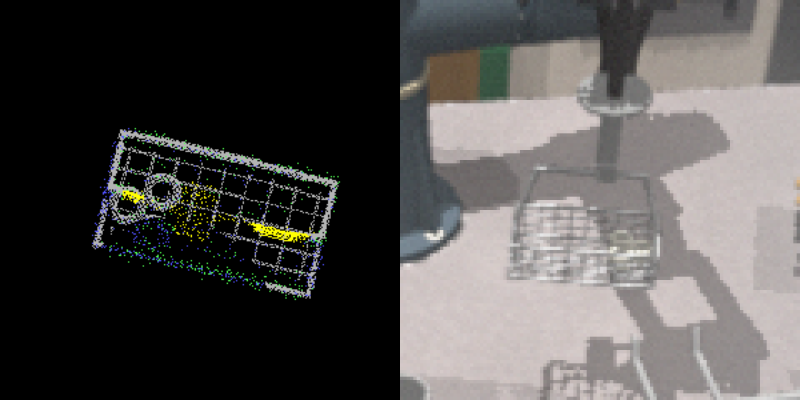

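The map (left) and scene crop show the basket level and aligned with the tool (yaw −14° against tool −13°), collars together at its +y end, hook about 10 mm off centre. Next: turn to the rack's yaw slowly, then move in front of the hooks with more stand-off.

Emit:
drive_tool --pt "0 0 0 0 0 -1 0" --pt "0 0 0 0 0 -2 0" --pt "0 0 0 0 0 -2.5 0" --pt "0 0 0 0 0 -2.5 0" --pt "0 0 0 0 0 -2.5 0"

```text
time: 16.73
position: [0.3892, 0.1849, 0.4226]
tool_rot: [1.0, -0.02, 0.0, -0.0]
ft_force: [-0.9, -0.6, -4.5]
grip_width: 0.0136
```

Emit:
drive_tool --pt "0 0 0 0 0 -2.5 0" --pt "0 0 0 0 0 -2.5 0" --pt "0 0 0 0 0 -1.5 0" --pt "0 0 0 0 0 -1 0" --pt "0 0 0 0 0 0 0"

```text
time: 17.35
position: [0.3892, 0.1849, 0.4225]
tool_rot: [0.999, 0.044, -0.0, -0.0]
ft_force: [0.1, -0.4, -4.8]
grip_width: 0.0134
```

Emit:
drive_tool --pt "0.001 -0.004 0 0 0 0 0" --pt "0.002 -0.008 0 0 0 0 0" --pt "0.003 -0.01 0 0 0 0 0" --pt "0.003 -0.01 0 0 0 0 0" --pt "0.003 -0.01 0 0 0 0 0"

```text
time: 17.98
position: [0.3976, 0.2287, 0.4225]
tool_rot: [0.999, 0.044, -0.0, -0.0]
ft_force: [0.0, -0.6, -4.9]
grip_width: 0.0139
```

Emit:
drive_tool --pt "0.001 -0.006 0 0 0 0 0" --pt "0.001 -0.004 0 0 0 0 0" --pt "0 0 0 0 0 0 0" --pt "0 0 0 0 0 0 0" --pt "0 0 0 0 0 0 0"

```text
time: 18.6
position: [0.3986, 0.2376, 0.4226]
tool_rot: [0.999, 0.043, 0.0, 0.0]
ft_force: [0.4, 0.4, -4.2]
grip_width: 0.0138
```

```bash
cat > bk.py <<'E'
from h import *
# basket pose from the wrist camera: body outline + bar
def run(zoff=.114):
    o=robot.get_obs();t=o['position'];q=o['tool_rot']
    print('TCP',t.round(4),'yaw',np.degrees(2*np.arctan2(q[1],q[0])).round(1),o['ft_force'].round(1),'t',round(o['time'],2))
    m=robot.camera_model("wrist");p,d=robot.camera("wrist");X=cloud(d,m);X[d==0]=np.nan;P=X.reshape(-1,3)
    zb=t[2]-zoff;r=np.linalg.norm(P[:,:2]-t[:2],axis=1)
    b=P[(r>.017)&(r<.07)&(abs(P[:,2]-zb)<.015)]
    if len(b)>8:
        v=cv2.fitLine(b.astype(np.float32),cv2.DIST_HUBER,0,.005,.01).ravel();u=v[:3]*np.sign(v[1])
        print('bar',len(b),u.round(3),'yaw',np.degrees(np.arctan2(-u[0],u[1])).round(1),'at',v[3:].round(4),'s',((b-t)@u).min().round(3),((b-t)@u).max().round(3))
    Q=P[(r<.1)&(P[:,2]>zb-.075)&(P[:,2]<zb-.045)]
    c,s,a=cv2.minAreaRect(Q[:,:2].astype(np.float32)*1000);print('rim',np.round(c,1),np.round(s,1),round(a,1),len(Q),np.percentile(Q[:,2],[2,98]).round(3))
if __name__=='__main__': run()
E
python3 bk.py; python3 bar.py
```

```text
TCP [0.3986 0.2376 0.4226] yaw 5.0 [ 0.4  0.4 -4.2] t 18.6
bar 316 [-0.069  0.997 -0.028] yaw 3.9 at [0.3918 0.214  0.3084] s -0.066 0.049
rim [391.9 225.5] [ 76.6 140.7] 4.2 1153 [0.234 0.257]
TCP [0.3986 0.2377 0.4226] [0.999 0.043 0.    0.   ] [ 0.2  0.8 -4.1] t 18.65
bar 169 c [0.3859 0.2383 0.3103] dir [-0.087  0.996  0.001] yaw 5.0 span -0.069 0.048
body 1396 c [0.3914 0.2344 0.2269] dir [-0.106  0.994  0.029] yaw 6.1 span -0.09 0.055
rect [array([391.6, 225. ]), array([ 83. , 144.4]), np.float64(4.3)] z [0.207 0.256]
```

Now it fits: rim rectangle 76.6 × 140.7 mm at yaw 4.2°, bar mid about 118 mm in front of the seat and 7 mm off its centre line. I'll lower so the bar is at 0.201 (over the 0.188 tips, rim under the rods).

Emit:
drive_tool --pt "0 0 0.006 0 0 0 0" --pt "0 0 0.012 0 0 0 0" --pt "0 0 0.016 0 0 0 0" --pt "0 0 0.018 0 0 0 0" --pt "0 0 0.018 0 0 0 0"

```text
time: 19.38
position: [0.3982, 0.2378, 0.3511]
tool_rot: [0.999, 0.044, -0.001, 0.0]
ft_force: [-0.3, 0.3, -3.9]
grip_width: 0.0135
```

Emit:
drive_tool --pt "0 0 0.016 0 0 0 0" --pt "0 0 0.012 0 0 0 0" --pt "0 0 0.006 0 0 0 0" --pt "0 0 0.003 0 0 0 0" --pt "0 0 0 0 0 0 0"

```text
time: 20.0
position: [0.3988, 0.238, 0.3157]
tool_rot: [0.999, 0.044, 0.0, -0.0]
ft_force: [-0.6, -0.0, -4.0]
grip_width: 0.0141
```

Emit:
drive_tool --pt "0 0 0 0 0 0 0" --pt "0 0 0 0 0 0 0" --pt "0 0 0 0 0 0 0"

```text
time: 20.38
position: [0.3987, 0.2379, 0.3158]
tool_rot: [0.999, 0.044, 0.0, -0.0]
ft_force: [-0.1, 0.2, -5.1]
grip_width: 0.0141
```

```bash
python3 bk.py; python3 bar.py
```

```text
TCP [0.3987 0.2379 0.3158] yaw 5.0 [-0.1  0.2 -5.1] t 20.38
bar 316 [-0.06   0.998 -0.019] yaw 3.4 at [0.3921 0.2079 0.2027] s -0.067 0.047
rim [392.2 225.6] [ 76.5 140.8] 4.2 1143 [0.127 0.149]
TCP [0.3986 0.2379 0.3157] [ 0.999  0.044  0.    -0.   ] [ 0.   0.4 -4.3] t 20.43
bar 155 c [0.3857 0.24   0.2034] dir [-0.09   0.995 -0.037] yaw 5.2 span -0.063 0.054
body 1198 c [0.3902 0.2356 0.1192] dir [-0.154  0.988  0.025] yaw 8.9 span -0.09 0.06
rect [array([392.2, 226.3]), array([ 84.5, 146.1]), np.float64(5.1)] z [0.098 0.148]
```

Emit:
drive_tool --pt "0.002 0 0 0 0 0 0" --pt "0.004 0 0 0 0 0 0" --pt "0.006 0 0 0 0 0 0" --pt "0.008 0 0 0 0 0 0" --pt "0.008 0 0 0 0 0 0"

```text
time: 21.15
position: [0.4273, 0.2404, 0.3155]
tool_rot: [0.999, 0.044, 0.0, -0.0]
ft_force: [-0.2, -0.5, -4.6]
grip_width: 0.0141
```

Emit:
drive_tool --pt "0.008 0 0 0 0 0 0" --pt "0.008 0 0 0 0 0 0" --pt "0.008 0 0 0 0 0 0" --pt "0.008 0 0 0 0 0 0" --pt "0.008 0 0 0 0 0 0"

```text
time: 21.78
position: [0.4669, 0.2439, 0.3155]
tool_rot: [0.999, 0.044, -0.0, -0.0]
ft_force: [0.1, -0.3, -4.7]
grip_width: 0.0139
```

```bash
python3 bk.py
```

```text
TCP [0.4669 0.2439 0.3155] yaw 5.0 [ 0.1 -0.3 -4.7] t 21.77
bar 347 [-0.044  0.997 -0.068] yaw 2.5 at [0.4619 0.2026 0.2016] s -0.061 0.053
rim [460.5 231.5] [ 76.3 140.8] 4.2 1071 [0.127 0.149]
```

Emit:
drive_tool --pt "0.008 0 0 0 0 0 0" --pt "0.008 0 0 0 0 0 0" --pt "0.008 0 0 0 0 0 0" --pt "0.008 0 0 0 0 0 0" --pt "0.006 0 0 0 0 0 0"

```text
time: 22.45
position: [0.5049, 0.2472, 0.3155]
tool_rot: [0.999, 0.044, 0.0, -0.0]
ft_force: [-0.2, -0.1, -5.4]
grip_width: 0.0137
```

Emit:
drive_tool --pt "0.005 0 0 0 0 0 0" --pt "0.003 0 0 0 0 0 0" --pt "0 0 0 0 0 0 0" --pt "0 0 0 0 0 0 0"

```text
time: 22.95
position: [0.512, 0.2478, 0.3155]
tool_rot: [0.999, 0.044, -0.0, 0.0]
ft_force: [1.2, 0.4, -4.8]
grip_width: 0.014
```

```bash
python3 bk.py
```

```text
TCP [0.512  0.2478 0.3155] yaw 5.0 [ 1.2  0.4 -4.8] t 22.95
bar 315 [-0.073  0.997 -0.031] yaw 4.2 at [0.5049 0.2322 0.2019] s -0.064 0.048
rim [506.  235.4] [ 76.2 140.7] 4.6 1074 [0.127 0.149]
```

Emit:
drive_tool --pt "0 0 0.004 0 0 0 0" --pt "0 0 0.008 0 0 0 0" --pt "0 0 0.008 0 0 0 0" --pt "0 0 0.005 0 0 0 0" --pt "0 0 0.003 0 0 0 0"

```text
time: 23.62
position: [0.5119, 0.2478, 0.2869]
tool_rot: [0.999, 0.044, -0.001, 0.0]
ft_force: [0.7, 0.5, -4.6]
grip_width: 0.0137
```

Emit:
drive_tool --pt "0 0 0.003 0 0 0 0" --pt "0 0 0.003 0 0 0 0" --pt "0 0 0.004 0 0 0 0" --pt "0 0 0 0 0 0 0" --pt "0 0 0 0 0 0 0"

```text
time: 24.25
position: [0.5123, 0.2479, 0.2777]
tool_rot: [0.999, 0.044, 0.0, -0.0]
ft_force: [-0.8, 0.9, -1.9]
grip_width: 0.0136
```

```bash
python3 -c "
import bk;bk.run(.104)"
```

```text
TCP [0.5123 0.2479 0.2777] yaw 5.0 [-0.8  0.9 -1.9] t 24.25
bar 2850 [-0.02   0.999 -0.027] yaw 1.2 at [0.5507 0.2657 0.1693] s -0.066 0.065
rim [503.8 234.8] [ 75.2 140.7] 4.1 830 [0.101 0.123]
```

Emit:
drive_tool --pt "0 0 0.005 0 0 0 0" --pt "0 0 0.005 0 0 0 0" --pt "0 0 0.005 0 0 0 0" --pt "0 0 0.003 0 0 0 0" --pt "0 0 0 0 0 0 0"

```text
time: 24.92
position: [0.512, 0.2478, 0.2592]
tool_rot: [0.999, 0.044, -0.0, 0.0]
ft_force: [-0.4, 0.2, -1.6]
grip_width: 0.0134
```

Emit:
drive_tool --pt "-0.004 0 0 0 0 0 0" --pt "-0.006 0 0 0 0 0 0" --pt "-0.006 0 0 0 0 0 0" --pt "-0.004 0 0 0 0 0 0" --pt "0 0 0 0 0 0 0"

```text
time: 25.55
position: [0.4918, 0.2461, 0.2597]
tool_rot: [0.999, 0.044, 0.0, -0.0]
ft_force: [0.4, 0.7, -1.9]
grip_width: 0.0138
```

```bash
python3 -c "
import bk;bk.run(.0875)"
```

```text
TCP [0.4918 0.2461 0.2597] yaw 5.0 [ 0.4  0.7 -1.9] t 25.55
bar 3276 [ 0.419  0.908 -0.03 ] yaw -24.8 at [0.5324 0.2415 0.1706] s -0.051 0.067
rim [504.3 234.7] [ 75.8 140.9] 4.0 1375 [0.098 0.119]
```

Basket stays put and the force is only the hook's weight, so I keep backing out.

Emit:
drive_tool --pt "-0.006 0 0 0 0 0 0" --pt "-0.006 0 0 0 0 0 0" --pt "-0.008 0 0 0 0 0 0" --pt "-0.01 0 0 0 0 0 0" --pt "-0.01 0 0 0 0 0 0"

```text
time: 26.22
position: [0.4515, 0.2425, 0.2596]
tool_rot: [0.999, 0.044, -0.0, 0.0]
ft_force: [0.2, -0.5, -1.8]
grip_width: 0.014
```

Emit:
drive_tool --pt "-0.02 0 0 0 0 0 0" --pt "-0.02 0 0 0 0 0 0" --pt "-0.02 0 -0.03 0 0 0 0" --pt "0 0 -0.03 0 0 0 0" --pt "0 0 0 0 0 0 0"

```text
time: 26.85
position: [0.3936, 0.2379, 0.3217]
tool_rot: [0.999, 0.044, 0.003, -0.001]
ft_force: [0.8, -0.5, -1.3]
grip_width: 0.0138
```

```bash
python3 - <<'E'
from h import *
o=robot.get_obs();t=o['position'];print(t,o['ft_force'].round(1),o['grip_width'])
for n in("wrist","side","scene"):
    m=robot.camera_model(n);p,d=robot.camera(n);cv2.imwrite(f"pics/y_{n}.png",p)
    X=cloud(d,m);X[d==0]=np.nan;P=X.reshape(-1,3)
    b=(abs(P[:,0]-.505)<.05)&(abs(P[:,1]-.235)<.08)
    Q=P[b&(P[:,2]>.098)&(P[:,2]<.122)];c,s,a=cv2.minAreaRect(Q[:,:2].astype(np.float32)*1000);print(n,'rim',np.round(c,1),np.round(s,1),round(a,1),np.percentile(Q[:,2],[2,50,98]).round(3))
    # bar: excl. rods; above rods and away from cross bar
    Q=P[(abs(P[:,0]-.505)<.02)&(abs(P[:,1]-.235)<.065)&(P[:,2]>.172)&(P[:,2]<.185)]
    if len(Q)>5:
        v=cv2.fitLine(Q.astype(np.float32),cv2.DIST_HUBER,0,.005,.01).ravel();print('bar',len(Q),v.round(3),Q.min(0).round(3),Q.max(0).round(3))
    # hook vs hand: handle/guard position
    Q=P[(np.linalg.norm(P[:,:2]-t[:2],axis=1)<.05)&(P[:,2]<t[2]-.02)&(P[:,2]>t[2]-.04)]
    if len(Q)>20: c,s,a=cv2.minAreaRect(Q[:,:2].astype(np.float32)*1000);print('guard',np.round(c,1)-t[:2]*1000,np.round(s,1),Q[:,2].mean()-t[2])
    # strap bottom
    Q=P[(np.linalg.norm(P[:,:2]-t[:2],axis=1)<.04)&(P[:,2]<t[2]-.05)&(P[:,2]>t[2]-.14)]
    if len(Q)>20: print('strap',(Q-t).min(0).round(4),(Q-t).max(0).round(4),len(Q))
E
```

```text
[0.39364705 0.23789797 0.32171581] [ 0.8 -0.5 -1.3] 0.013820867667898966
wrist rim [504.3 234.4] [ 77.1 140.7] 4.2 [0.098 0.109 0.112]
bar 715 [-0.068  0.998 -0.001  0.503  0.234  0.174] [0.497 0.182 0.172] [0.509 0.286 0.177]
guard [7.15294891 1.10203402] [40.5 64.7] -0.028561961589562368
side rim [505.4 235.8] [ 76.1 146.2] 4.1 [0.1   0.109 0.117]
bar 62 [-0.069  0.998  0.005  0.505  0.227  0.174] [0.489 0.185 0.172] [0.515 0.287 0.18 ]
guard [-8.04705109 26.40203402] [49.4 13. ] -0.03092563274744503
strap [-0.0237 -0.0116 -0.1251] [ 0.0059  0.013  -0.0675] 92
scene rim [504.3 231.8] [ 82.6 140.7] 5.0 [0.099 0.109 0.115]
bar 68 [-0.07   0.998 -0.002  0.505  0.234  0.175] [0.488 0.181 0.172] [0.525 0.283 0.18 ]
guard [-4.14705109 -3.39796598] [62.4 64.3] -0.02965447863141385
strap [-0.0268 -0.0152 -0.1181] [ 0.0112  0.009  -0.065 ] 116
```

The basket hangs level on both hooks: bar at z 0.174, rim rectangle unchanged after release. The strap seems to sit ~6 mm back in the hand, so the snag probably tilted the hook in the grip. I'll measure the guard's plane and strap.

```bash
python3 - <<'E'
from h import *
from scipy.spatial.transform import Rotation as Ro
o=robot.get_obs();t=o['position'];R=Ro.from_quat(o['tool_rot']).as_matrix()
for n in("wrist","side","scene"):
  acc=[];st=[]
  for k in range(4):
    m=robot.camera_model(n);p,d=robot.camera(n)
    X=cloud(d,m);X[d==0]=np.nan;P=(X.reshape(-1,3)-t)@R
    acc.append(P[(np.hypot(P[:,0],P[:,1])<.042)&(P[:,2]>.02)&(P[:,2]<.04)])
    st.append(P[(np.hypot(P[:,0],P[:,1])<.04)&(P[:,2]>.045)&(P[:,2]<.135)])
  Q=np.vstack(acc);S=np.vstack(st)
  g=Q
  for _ in range(4):
    A=np.c_[g[:,:2],np.ones(len(g))];c=np.linalg.lstsq(A,g[:,2],rcond=None)[0]
    r=Q[:,2]-np.c_[Q[:,:2],np.ones(len(Q))]@c; g=Q[abs(r)<.003]
  print(n,'guard slopes deg',np.degrees(c[:2]).round(2),'z0',c[2].round(4),len(g),'x',np.percentile(g[:,0],[1,99]).round(4),'y',np.percentile(g[:,1],[1,99]).round(4))
  if n!='wrist':
    for z in np.arange(.05,.135,.015):
      q=S[abs(S[:,2]-z)<.0075]
      if len(q)>8: print('  strap z',z.round(3),len(q),'x',np.percentile(q[:,0],[5,50,95]).round(4),'y',np.percentile(q[:,1],[5,50,95]).round(4))
E
```

```text
wrist guard slopes deg [2.75 0.04] z0 0.0284 14243 x [-0.01    0.0263] y [-0.0305  0.0295]
side guard slopes deg [2.05 7.05] z0 0.0319 215 x [-0.0283  0.0186] y [-0.0347 -0.0216]
  strap z 0.065 18 x [-0.0207 -0.0191 -0.0176] y [-0.0131 -0.011  -0.0088]
  strap z 0.08 19 x [-0.0212 -0.019  -0.0184] y [-0.0124 -0.0106 -0.0066]
  strap z 0.095 63 x [-0.0202  0.0046  0.0072] y [-0.0121 -0.0016  0.0093]
  strap z 0.11 233 x [-0.0202 -0.0075  0.0038] y [-0.0116 -0.0034  0.0075]
  strap z 0.125 53 x [-0.0153 -0.0077 -0.0026] y [-0.0103 -0.0013  0.01  ]
scene guard slopes deg [ 2.22 -0.37] z0 0.0262 678 x [-0.035   0.0277] y [-0.0292  0.0329]
  strap z 0.065 68 x [-0.023  -0.0184 -0.0145] y [-0.0081  0.0041  0.011 ]
  strap z 0.08 86 x [-0.0232 -0.0195 -0.0162] y [-0.0075  0.0009  0.0104]
  strap z 0.095 168 x [-0.023  -0.0183  0.0076] y [-0.0086  0.0014  0.0112]
  strap z 0.11 149 x [-0.023  -0.0146  0.0074] y [-0.0069  0.0038  0.0106]
```

The guard plane (2.2–2.75°) and strap agree: the hook is tilted ~2.5° in the hand about the tool's y, so I'll counter-turn. Now I need the cup's rim centre.

```bash
python3 - <<'E'
from h import *
from scipy.optimize import least_squares
def fit(P,n):
    Q=P[(np.hypot(P[:,0]-.437,P[:,1]+.008)<.045)&(abs(P[:,2]-.1)<.006)]
    if len(Q)<15: print(n,len(Q));return
    r=least_squares(lambda c:np.maximum(np.abs(np.hypot(Q[:,0]-c[0],Q[:,1]-c[1])-.028)-.002,0),[.437,-.008],loss='soft_l1',f_scale=.002)
    print(n,len(Q),r.x.round(4),Q.min(0).round(3),Q.max(0).round(3))
for n in("w2","s2","l_side","l_scene"):
    f=np.load(n+".npz");m={k:f[k] for k in f.files};X=cloud(f['d'],m);X[f['d']==0]=np.nan;fit(X.reshape(-1,3),n)
for n in("side","scene","wrist"):
    m=robot.camera_model(n);p,d=robot.camera(n);X=cloud(d,m);X[d==0]=np.nan;fit(X.reshape(-1,3),n)
E
```

```text
w2 580 [ 0.4339 -0.0095] [ 0.404 -0.039  0.094] [0.463 0.021 0.102]
s2 79 [ 0.4353 -0.0061] [ 0.405 -0.034  0.094] [0.463 0.026 0.105]
l_side 12
l_scene 87 [ 0.4348 -0.0089] [ 0.403 -0.039  0.094] [0.468 0.018 0.105]
side 10
scene 90 [ 0.4351 -0.0095] [ 0.405 -0.039  0.094] [0.467 0.018 0.106]
wrist 673 [ 0.4335 -0.0076] [ 0.404 -0.038  0.094] [0.464 0.022 0.101]
```

Emit:
drive_tool --pt "-0.005 0.03 -0.03 0 2.5 0 0" --pt "0 0.06 0 0 0 0 0" --pt "0 0.06 0 0 0 0 0" --pt "0 0.05 0 0 0 0 0" --pt "0 0 0 0 0 0 0"

```text
time: 28.38
position: [0.4057, 0.0346, 0.3498]
tool_rot: [0.999, 0.04, 0.022, -0.0]
ft_force: [0.1, 0.5, -1.6]
grip_width: 0.014
```

Emit:
drive_tool --pt "0.027 0.0445 0 0 0 0 0" --pt "0 0 0 0.31 0 -7.2 0" --pt "0 0 0 0.31 0 -7.2 0" --pt "0 0 0 0.31 0 -7.2 0" --pt "0 0 0 0 0 0 0"

```text
time: 29.0
position: [0.4357, -0.0034, 0.3507]
tool_rot: [0.973, 0.23, 0.021, -0.005]
ft_force: [-0.9, -0.2, -0.9]
grip_width: 0.0137
```

```bash
python3 - <<'E'
from h import *
from scipy.spatial.transform import Rotation as Ro
o=robot.get_obs();t=o['position'];R=Ro.from_quat(o['tool_rot']).as_matrix();print(t.round(4),'tool x',R[:,0].round(3),'z',R[:,2].round(3),o['ft_force'].round(1))
c,s=np.cos(.466),np.sin(.466);H=np.array([[c,s,0],[s,-c,0],[0,0,-1]])
for n in("wrist","side","scene"):
  Q=[]
  for k in range(3):
    m=robot.camera_model(n);p,d=robot.camera(n);X=cloud(d,m);X[d==0]=np.nan;Q.append((X.reshape(-1,3)-t)@H)
  P=np.vstack(Q);g0=P[(np.hypot(P[:,0],P[:,1])<.042)&(P[:,2]>.02)&(P[:,2]<.04)];g=g0
  for _ in range(4):
    cc=np.linalg.lstsq(np.c_[g[:,:2],np.ones(len(g))],g[:,2],rcond=None)[0];g=g0[abs(g0[:,2]-np.c_[g0[:,:2],np.ones(len(g0))]@cc)<.003]
  print(n,np.degrees(cc[:2]).round(2),cc[2].round(4),len(g),np.percentile(g[:,:2],[1,99],axis=0).round(4).tolist())
  S=P[(np.hypot(P[:,0],P[:,1])<.04)&(P[:,2]>.045)&(P[:,2]<.135)]
  if n!='wrist' and len(S)>20: print('  strap',len(S),np.percentile(S,[2,98],axis=0).round(4).tolist())
E
```

```text
[ 0.4357 -0.0034  0.3507] tool x [0.893 0.447 0.044] z [ 0.039  0.02  -0.999] [-0.9 -0.2 -0.9]
wrist [0.27 0.06] 0.0282 10686 [[-0.0087, -0.0303], [0.0276, 0.0295]]
side [-1.34  0.71] 0.0289 591 [[-0.0341, -0.0335], [0.0282, 0.0294]]
  strap 320 [[-0.0178, -0.0129, 0.0664], [0.012, 0.0103, 0.1197]]
scene [-0.08 -0.  ] 0.0266 563 [[-0.0361, -0.0286], [0.027, 0.0336]]
  strap 403 [[-0.0213, -0.0089, 0.0607], [0.0112, 0.0123, 0.1161]]
```

The hook now hangs upright (guard slopes ~0°) with its axis ~3.5 mm behind the TCP. I'll lower it into the cup along world vertical.

Emit:
drive_tool --pt "0 0.004 0 0 0 0 0" --pt "-0.0017 0 0.04 0 0 0 0" --pt "-0.0017 0 0.04 0 0 0 0" --pt "-0.0004 0 0.01 0 0 0 0" --pt "0 0 0 0 0 0 0"

```text
time: 30.08
position: [0.4381, -0.0081, 0.2608]
tool_rot: [0.973, 0.23, 0.021, -0.005]
ft_force: [-0.5, -0.1, -0.7]
grip_width: 0.0137
```

Emit:
drive_tool --pt "-0.0009 0 0.02 0 0 0 0" --pt "-0.0009 0 0.02 0 0 0 0" --pt "0 0 0 0 0 0 0"

```text
time: 30.45
position: [0.4381, -0.008, 0.2211]
tool_rot: [0.973, 0.23, 0.021, -0.005]
ft_force: [-0.2, -0.9, -1.4]
grip_width: 0.0138
```

Emit:
drive_tool --pt "-0.0009 0 0.02 0 0 0 0" --pt "-0.0009 0 0.02 0 0 0 0" --pt "-0.0009 0 0.02 0 0 0 0" --pt "0 0 0 0 0 0 0"

```text
time: 30.95
position: [0.4382, -0.0081, 0.1611]
tool_rot: [0.973, 0.23, 0.021, -0.005]
ft_force: [-0.3, 0.0, -0.9]
grip_width: 0.0136
```

Emit:
drive_tool --pt "-0.0004 0 0.01 0 0 0 0" --pt "-0.0004 0 0.01 0 0 0 0" --pt "-0.0002 0 0.005 0 0 0 0" --pt "0 0 0 0 0 0 0"

```text
time: 31.45
position: [0.4374, -0.0078, 0.1351]
tool_rot: [0.973, 0.23, 0.021, -0.005]
ft_force: [0.4, 1.1, -1.5]
grip_width: 0.0132
```

Emit:
drive_tool --pt "0 0 0.001 0 0 0 0" --pt "0 0 0.001 0 0 0 0" --pt "0 0 0.001 0 0 0 0" --pt "0 0 0 0 0 0 0"

```text
time: 31.95
position: [0.4378, -0.0078, 0.1325]
tool_rot: [0.973, 0.23, 0.021, -0.005]
ft_force: [-0.0, -0.2, -1.3]
grip_width: 0.0138
```

Emit:
drive_tool --pt "0 0 0.001 0 0 0 0" --pt "0 0 0.001 0 0 0 0" --pt "0 0 0 0 0 0 0"

```text
time: 32.33
position: [0.438, -0.0078, 0.1324]
tool_rot: [0.973, 0.23, 0.022, -0.005]
ft_force: [-3.6, 0.1, 18.6]
grip_width: 0.0138
```

Emit:
drive_tool --pt "0 0 0.001 0 0 0 0" --pt "0 0 0 0 0 0 0"

```text
time: 32.58
position: [0.438, -0.0078, 0.1324]
tool_rot: [0.973, 0.23, 0.022, -0.005]
ft_force: [-6.2, 0.6, 29.4]
grip_width: 0.0138
```

Seated (z equals the starting 0.1325). Take the pressure off and open.

Emit:
drive_tool --pt "0 0 -0.002 0 0 0 0" --pt "0 0 0 0 0 0 0" --pt "0 0 0 0 0 0 0.4" --pt "0 0 0 0 0 0 0.8" --pt "0 0 0 0 0 0 0.8"

```text
time: 33.2
position: [0.4378, -0.0078, 0.1312]
tool_rot: [0.973, 0.23, 0.021, -0.005]
ft_force: [0.9, 0.1, 0.3]
grip_width: 0.0362
```

Emit:
drive_tool --pt "0 0 0 0 0 0 0.8" --pt "0 0 0 0 0 0 0.8" --pt "0 0 0 0 0 0 0.8"

```text
time: 33.58
position: [0.4378, -0.0078, 0.1315]
tool_rot: [0.973, 0.23, 0.021, -0.005]
ft_force: [0.3, -0.4, -0.1]
grip_width: 0.0649
```

Emit:
drive_tool --pt "0.0009 0 -0.02 0 0 0 0.8" --pt "0.0026 0 -0.06 0 0 0 0.8" --pt "0.0026 0 -0.06 0 0 0 0.8" --pt "0.0026 0 -0.06 0 0 0 0.8" --pt "0.0009 0 -0.025 0 0 0 0.8"

```text
time: 34.2
position: [0.4389, -0.0081, 0.3607]
tool_rot: [0.973, 0.23, 0.024, -0.003]
ft_force: [0.2, -0.3, -0.9]
grip_width: 0.0698
```

Emit:
drive_tool --pt "0 0 0 0 -2.5 0 0" --pt "0 0 0 0 0 10.5 0" --pt "0 0 0 0 0 10.5 0" --pt "0.01 0.02 0 0 0 2.5 0" --pt "0 0 0 0 0 0 0"

```text
time: 34.83
position: [0.4506, -0.0283, 0.3556]
tool_rot: [1.0, 0.027, -0.001, 0.0]
ft_force: [-0.7, -0.7, -0.5]
grip_width: 0.0275
```

```bash
python3 - <<'E'
from h import *
o=robot.get_obs();print(o['position'].round(4),o['tool_rot'].round(3),o['grip_width'])
b=[]
for n in("side","scene","wrist"):
    m=robot.camera_model(n);p,d=robot.camera(n);X=cloud(d,m);X[d==0]=np.nan;P=X.reshape(-1,3)
    h=P[(np.hypot(P[:,0]-.437,P[:,1]+.008)<.05)]
    for z0,z1 in((.097,.112),(.175,.2)):
        q=h[(h[:,2]>z0)&(h[:,2]<z1)]
        if len(q)>9: c,s,a=cv2.minAreaRect(q[:,:2].astype(np.float32)*1000);print(n,z0,np.round(c,1),np.round(s,1),round(a,1),q[:,2].mean().round(4))
    L=P[(P[:,0]>.58)&(P[:,0]<.75)&(P[:,1]>-.36)&(P[:,1]<-.14)&(P[:,2]>.15)&(P[:,2]<.32)]
    if len(L)>50:
        for z in(.16,.2,.24,.27,.285):
            q=L[abs(L[:,2]-z)<.006]
            if len(q)>5: print(n,'lid z',z,np.percentile(q[:,0],[2,98]).round(3))
        print('top',L[:,2].max().round(3))
E
```

```text
[ 0.4506 -0.0283  0.3556] [ 1.     0.027 -0.001  0.   ] 0.02747360774369971
side 0.097 [434.1  -3.7] [63.1 64.2] 5.4 0.1036
side 0.175 [432.3  -6.4] [32.  20.3] 27.8 0.1846
side lid z 0.16 [0.595 0.635]
side lid z 0.2 [0.59  0.631]
side lid z 0.24 [0.59  0.632]
side lid z 0.27 [0.587 0.63 ]
side lid z 0.285 [0.59  0.638]
top 0.298
scene 0.097 [436.6 -11.1] [67.9 63.8] 0.3 0.1056
scene 0.175 [432.6 -12.8] [32.5 11.8] 21.5 0.1857
scene lid z 0.16 [0.635 0.65 ]
scene lid z 0.2 [0.632 0.647]
scene lid z 0.24 [0.63  0.644]
scene lid z 0.27 [0.628 0.643]
scene lid z 0.285 [0.59  0.641]
top 0.297
wrist 0.097 [435.2  -8.7] [62.4 63.9] 3.6 0.1042
wrist 0.175 [431.9 -10.4] [31.7 14.2] 26.1 0.1869
wrist lid z 0.16 [0.592 0.635]
wrist lid z 0.2 [0.589 0.632]
wrist lid z 0.24 [0.586 0.622]
wrist lid z 0.27 [0.585 0.612]
wrist lid z 0.285 [0.586 0.612]
top 0.286
```

The hook stands in its cup as before (guard z 0.104, handle top 0.187, yaw ~26°). Now the lid: it's at about 1.5 rad with its outside at x≈0.645. I'll cross over it with closed fingers and come down behind.

Emit:
drive_tool --pt "0.0412 0.04 -0.005 0 0 0 0" --pt "0.0412 0.04 0 0 0 0 0" --pt "0.0412 0.04 0 0 0 0 0" --pt "0.0412 0.04 0 0 0 0 0" --pt "0.0412 0.04 0 0 0 0 0"

```text
time: 35.6
position: [0.6673, -0.2162, 0.3615]
tool_rot: [1.0, 0.028, -0.0, -0.0]
ft_force: [0.1, 0.1, -0.5]
grip_width: 0.0003
```

Emit:
drive_tool --pt "0.0412 0.04 0 0 0 0 0" --pt "0 0 0 0 0 0 0"

```text
time: 35.85
position: [0.7109, -0.2559, 0.3573]
tool_rot: [1.0, 0.026, -0.002, -0.001]
ft_force: [-1.0, 0.7, -1.2]
grip_width: 0.0007
```

Emit:
drive_tool --pt "0 0 0.05 0 0 0 0" --pt "0 0 0.045 0 0 0 0" --pt "-0.02 0 0 0 0 0 0" --pt "-0.02 0 0 0 0 0 0" --pt "-0.01 0 0 0 0 0 0"

```text
time: 36.48
position: [0.6581, -0.2546, 0.2674]
tool_rot: [1.0, 0.028, -0.0, -0.0]
ft_force: [-0.1, -0.0, 0.5]
grip_width: 0.0003
```

Emit:
drive_tool --pt "-0.015 0 0 0 0 0 0" --pt "-0.015 0 0 0 0 0 0" --pt "-0.015 0 0 0 0 0 0" --pt "-0.015 0 0 0 0 0 0"

```text
time: 36.98
position: [0.5999, -0.2588, 0.2682]
tool_rot: [1.0, 0.028, 0.002, 0.001]
ft_force: [1.1, 0.3, 1.1]
grip_width: 0.0003
```

Emit:
drive_tool --pt "-0.02 0 0.001 0 0 0 0" --pt "-0.02 0 0.003 0 0 0 0" --pt "-0.018 0 0.01 0 0 0 0" --pt "-0.018 0 0.011 0 0 0 0" --pt "0 0 0 0 0 0 0"

```text
time: 37.6
position: [0.5218, -0.2622, 0.2412]
tool_rot: [1.0, 0.027, -0.001, -0.001]
ft_force: [-0.2, 0.2, -0.0]
grip_width: 0.0004
```

Emit:
drive_tool --pt "-0.015 0 0.014 0 0 0 0" --pt "-0.014 0 0.015 0 0 0 0" --pt "-0.008 0 0.012 0 0 0 0" --pt "0 0 0 0 0 0 0"

```text
time: 38.1
position: [0.4863, -0.2647, 0.2001]
tool_rot: [1.0, 0.027, -0.001, -0.001]
ft_force: [-0.1, -0.4, -0.4]
grip_width: 0.0008
```

Emit:
drive_tool --pt "-0.005 0 0.01 0 0 0 0" --pt "-0.003 0 0.008 0 0 0 0" --pt "0 0 0.004 0 0 0 0" --pt "0 0 0.002 0 0 0 0"

```text
time: 38.6
position: [0.4787, -0.2654, 0.1764]
tool_rot: [1.0, 0.027, -0.0, -0.0]
ft_force: [-0.6, 0.2, 1.8]
grip_width: 0.0005
```

Emit:
drive_tool --pt "0 0 0.001 0 0 0 0" --pt "0 0 0 0 0 0 0"

```text
time: 38.85
position: [0.4787, -0.2654, 0.1764]
tool_rot: [1.0, 0.027, -0.0, 0.0]
ft_force: [-1.3, 1.2, 4.3]
grip_width: 0.0002
```

Emit:
drive_tool --pt "0 0 0.001 0 0 0 0" --pt "0 0 0.0005 0 0 0 0" --pt "0 0 0 0 0 0 0"

```text
time: 39.22
position: [0.4787, -0.2655, 0.1762]
tool_rot: [1.0, 0.027, 0.0, 0.0]
ft_force: [-4.6, 2.5, 13.5]
grip_width: 0.0006
```

Emit:
drive_tool --pt "0 0 -0.02 0 0 0 0" --pt "0 0 -0.06 0 0 0 0" --pt "0 0 -0.06 0 0 0 0" --pt "-0.02 0 -0.06 0 0 0 0" --pt "0 0 0 0 0 0 0"

```text
time: 39.85
position: [0.4608, -0.2685, 0.3793]
tool_rot: [1.0, 0.027, 0.005, 0.005]
ft_force: [-0.1, -0.4, -0.4]
grip_width: 0.0004
```

```bash
python3 - <<'E'
from h import *
I={}
for n in("side","scene","wrist"):
    m=robot.camera_model(n);p,d=robot.camera(n);I[n]=p;X=cloud(d,m);X[d==0]=np.nan;P=X.reshape(-1,3)
    L=P[(abs(P[:,0]-.525)<.06)&(abs(P[:,1]+.25)<.09)&(P[:,2]>.15)&(P[:,2]<.22)]
    if len(L)>50:
        c=np.linalg.lstsq(np.c_[L[:,:2],np.ones(len(L))],L[:,2],rcond=None)[0];print(n,'lid plane slope deg',np.degrees(c[:2]).round(2),'z front(.455)',(c@[.455,-.25,1]).round(4),'z back(.59)',(c@[.59,-.25,1]).round(4))
    Q=P[(abs(P[:,0]-.505)<.05)&(abs(P[:,1]-.235)<.08)&(P[:,2]>.098)&(P[:,2]<.122)]
    if len(Q)>20: c,s,a=cv2.minAreaRect(Q[:,:2].astype(np.float32)*1000);print(n,'rim',np.round(c,1),np.round(s,1),round(a,1))
cv2.imwrite("pics/f.png",np.hstack([cv2.resize(I['side'][90:370,190:400],(375,500)),cv2.resize(I['scene'][110:370,130:430],(425,500))]))
print(robot.get_obs()['position'])
E
```

```text
side lid plane slope deg [0.09 0.16] z front(.455) 0.1746 z back(.59) 0.1748
side rim [505.4 235.9] [ 76.2 143.4] 4.0
scene lid plane slope deg [-0.07 -0.01] z front(.455) 0.1774 z back(.59) 0.1773
scene rim [504.7 232.8] [ 81.6 139.6] 3.9
wrist lid plane slope deg [-0.08  0.03] z front(.455) 0.1758 z back(.59) 0.1756
[ 0.4587215  -0.26613679  0.37254002]
```

View pics/f.png

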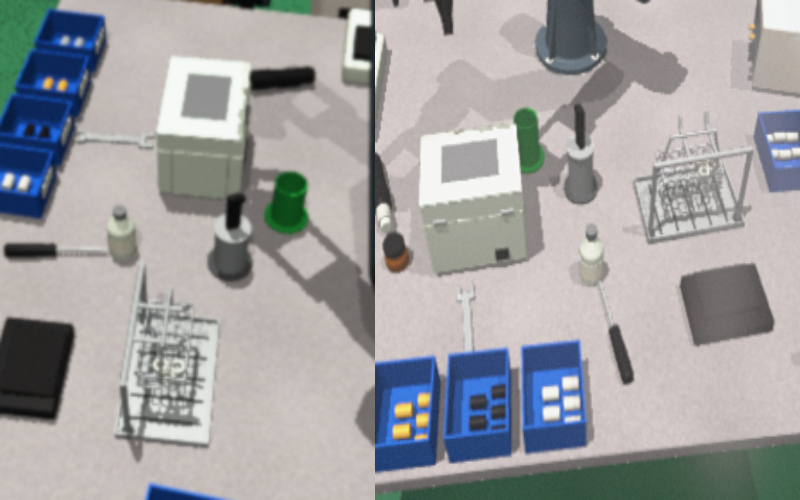

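The final view shows the lid flat and shut, the hook in the steel cup (232,225), the basket hanging in the rack with collars visible at (155–180,367), and the bystanders in place. One numeric check for a dropped collar, since not all three are plainly visible.

```bash
python3 - <<'E'
from h import *
for n in("side","scene"):
    f=np.load(n+"0.npz");m={k:f[k] for k in f.files};A=cloud(f['d'],m)
    p,d=robot.camera(n);B=cloud(d,m)
    k=((B[...,2]>.007)&(B[...,2]<.04)&(A[...,2]<.005)&(d>0)&(f['d']>0)&(B[...,0]>.2)&(B[...,0]<.9)&(abs(B[...,1])<.5)).astype(np.uint8)
    c,l,s,ce=cv2.connectedComponentsWithStats(k)
    print(n,[(s[i][4],B[int(ce[i][1]),int(ce[i][0])].round(3).tolist()) for i in range(1,c) if s[i][4]>8])
    # bright, low-saturation collar pixels within the hanging basket
    q=(abs(B[...,0]-.503)<.05)&(abs(B[...,1]-.235)<.08)&(B[...,2]>.072)&(B[...,2]<.1)
    hsv=cv2.cvtColor(p,cv2.COLOR_BGR2HSV);k=(q&(p.min(2)>170)).astype(np.uint8)
    c,l,s,ce=cv2.connectedComponentsWithStats(k,connectivity=8)
    print('bright',[(s[i][4],B[int(ce[i][1]),int(ce[i][0])].round(3).tolist()) for i in range(1,c) if s[i][4]>4])
E
```

```text
side []
bright [(np.int32(14), [0.518, 0.268, 0.084]), (np.int32(52), [0.487, 0.265, 0.079]), (np.int32(10), [0.513, 0.307, 0.087]), (np.int32(5), [0.476, 0.26, 0.001])]
scene []
bright [(np.int32(6), [0.465, 0.263, 0.099]), (np.int32(32), [0.501, 0.269, 0.091]), (np.int32(5), [0.479, 0.223, 0.075]), (np.int32(7), [0.484, 0.192, 0.078]), (np.int32(15), [0.511, 0.167, 0.075])]
```

Nothing new lies on the bench; bright patches at collar height are inside the basket. Handing in.

```bash
python3 -c "
from rig import robot
print(robot.get_obs()['time'],robot.hand_in())"
```

```text
the job is handed in; nothing more can be done
40.1 None
```

I finished the whole job in 40.1 s and handed it in. The basket now hangs by its bail on both rack hooks, the lifting hook is back in the steel cup, and the cleaner's lid is shut.

**Last checks**
- **Basket:** the bail bar is level at z ≈ 0.174 m, and the rim did not move when I took the hook away.
- **Lifting hook:** it stands upright, with its height and angle within a few millimetres and degrees of the start.
- **Lid:** its top is flat to 0.1° at 0.175–0.177 m in all three cameras, against 0.176 m for fully shut.
- **Bystanders:** they look undisturbed in the last picture.

**What went less well**
- **Snag on the rack:** on the way over, a basket corner caught a rack hook tip. The basket tilted about 16° and turned sideways before I backed off. The wrist force reached about 11 N.
- **Hook tilted in the grip:** after the snag it was leaning about 2.5° in the gripper. I corrected for that when putting it back.
- **Hook seating force:** I pressed it into the cup with up to 29 N for a moment, then eased off before letting go.
- **Collars not counted:** after hanging I could not count all three clearly. At least two show in the basket, and a height comparison with the start found nothing new on the bench.

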